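# Switch on the analyser at its key switch

### The arm

A 6-joint arm with a two-finger parallel gripper is mounted at the origin on the work surface. World frame = base frame: x ahead of the robot, y to its left, z up, the work surface at z = 0. Lengths are in m, angles in rad, forces in N, time in s.
With the tool pointing down it reaches from about 0.375 to 0.9 m from the base axis. Payload 3.1 kg.
Tool frame: the origin (TCP) lies at the very end of the fingers, on their centre line; the grasp point (between the pads) lies 19 mm behind it (manip.grasp_offset is the distance from the TCP to the grasp point, in m); y points along the fingers, z is the direction in which the jaws open and shut, and the axes are right-handed (so a half turn about y gives the same grasp; the last joint's range is limited). The gripper opens to 85 mm and grips with 20 to 120 N. Pads are 22 mm wide; open, the fingers measure 114 mm over their backs; the gripper's body (76 mm by 85 mm) begins 54 mm behind the grasp point. The pads swing forward as they close: fully open they stand 13 mm farther back than shut.
Start: joints at [1.046, 0.527, 1.433, -0, 1.181, -0.178], TCP at [0.212, 0.588, 0.231] pointing down, gripper open.
Joint ranges: [-3.08, 3.08], [-0.75, 2.2], [0.22, 2.44], [-1.43, 4.57], [0, 2.65], [-2.85, 2.85]. Speed limits (rad/s): [2.79, 2.79, 3.14, 3.14, 3.14, 3.14].

### API

Orientations are given as a unit quaternion [x, y, z, w].
In Python, from station import manip gives the robot as it stands.
- The arm moves only by the tool apply_moves, never from a script. Its argument "motion" is a list of rows, each a list of 5 numbers: the finger opening in mm, from 0 to 85.4, then the shift along the tool's x, y, z in units of 30 mm (1.0 is 30 mm), then the turn about the tool's y in units of 10 degrees (1.0 is 10 degrees). In form: [[fingers, x, y, z, twist], ...]. A call has 1 to 12 rows; each row is the pose to reach, as a shift and turn from the pose commanded when the call began, along the tool's axes at that moment; what a row does not reach only later rows make up. A row lasts 1/8 s, in which the tool goes at most 62.5 mm and 10.7 degrees, less where a joint would pass 70% of its speed; a pose out of reach is approached as far as the arm can. A call with a gripper value outside its range is refused whole. The fingers move at their own pace and stop on an object; "squeeze" is the grip in N (left out, the last holds). Time passes only in rows, so rows that repeat a pose let the fingers close. It gives the time, the measured TCP pose, the force and the opening at its end, in the units of the state.
- manip.sense(): the state, without advancing time (a new reading comes with each control period).
- manip.snapshot(name): name is "scene" or "top"; returns the picture (400x640x3 uint8, red, green, blue); there is no depth.
- manip.get_calibration(name): a dict with "intrinsics" (3x3 intrinsics, pixels), "dist_coeffs" ([k1, k2, p1, p2, k3] as OpenCV has them; the pictures are not rectified), "extrinsics" (4x4, takes a point from camera to world coordinates). Camera axes: x right, y up, looking along -z (the intrinsics and any distortion apply to the point x, -y, -z); pixel columns grow to the right and rows downward; lengths in m; the calibration is good to about 2 mm. A picture is of the moment at which its call begins. get_calibration takes no time and is no camera call.
- manip.sign_off(): hands the job in, once; it reports no verdict.
The state is a dict: "t": time; "q": joint angles; "qd": joint speeds; "tau": joint torques, N m; "tcp_pos": TCP position; "tool_rot": TCP orientation; "force": force on the tool from outside, world axes, zero at the start; "ft_torque": the same for the moment, N m; "finger_gap": opening from 0.0 (shut) to 1.0 (fully open).
Only numpy, scipy, OpenCV 4.12 (cv2) and the standard library are available. Lean on these libraries where they do the work, as an engineer would, in place of code of your own. Each camera call takes 0.05 s, during which the arm holds its last target.

### The job

Take the key with the rectangular bow out of the key stand, push it fully home into the keyhole on the sloping face of the control box, then turn it clockwise as far as it goes to switch the analyser on. Leave the key standing in the switch, let go of it, and leave the round-headed key in its slot and the jar, cup and mouse where they are.

Things in the scene. Friction and masses are not known exactly. Their poses are not given: they have to be found in the camera images.
- key: Key to use, upright in either slot of the stand. Origin: centre of the shoulder's underside; z from blade to bow. Black rectangular bow 32 (x) x 9 (y) mm, 8 to 48 mm above the origin; steel shoulder 22 x 9 mm, 0 to 10 mm above; flat blade 14 (x) x 6 (y) mm, 25 mm down from the origin, last 3 mm tapered to 11 x 4. Same after a half turn about z. About 60 g.
- round_key: A different key that stays in the stand's other slot: like the first, but its bow is a disc of 40 mm diameter, 9 mm thick, and its blade is 10 mm wide. Same origin and axes. Loose.
- stand: Fixed white key block, 60 (x) x 160 (y) x 32 mm high; origin at the centre of its underside. Slots in its top at y = -42 and +42 mm, each 8 (x) x 16 (y) mm, 29 mm deep, 2 mm chamfers. A standing key's shoulder rests on the top, key x along stand y, so the broad faces of the bows look to the stand's front and back.
- console: Fixed black control box, 220 mm wide (y), about 190 mm deep (x), 130 mm high; grey face, 160 mm long, rises away from the robot at 30 degrees. Origin at the underside, x away from the robot, z up; the keyhole is 90 mm above the origin. Nothing on the face stands higher than 8 mm.
- keyhole (a point): Centre of the keyhole's mouth on the steel lock cylinder, level with the sloping face. z points out of the face, 30 degrees from vertical towards the robot; x along the slot, up the slope when off, turning with the cylinder. Slot 16 (x) x 8 (y) mm, 29 mm deep, 2 mm chamfers. Fixed ring round it, 28 mm inside, 52 mm outside, 4 mm proud. A key fully home has its origin here.
- switch (a joint): Lock cylinder's angle, rad: 0 off, growing clockwise as seen from outside the face to a stop at 1.25 (72 degrees, on, slot pointing at the long tick mark). Turning friction about 0.05 N m; it stays where it is left. The key has about 0.15 rad of play in the slot: turn it that much farther than the cylinder.
- jar: Small closed jar, 48 mm diameter, 65 mm high, loose. Origin: centre of its underside. Leave alone.
- cup: Open steel weighing cup, 60 mm diameter, 35 mm high, loose. Origin: centre of its underside. Leave alone.
- mouse: Black computer mouse, 100 x 60 x 30 mm, loose. Origin: centre of its underside. Leave alone.
There are look-alikes about, which are no part of the job. What is shaped like the key but pink is not meant.

How it is judged:
By the outcome, as a careful person would: the job done as asked, in the order asked, and still so for the second after the job is handed in, with the robot touching nothing.
It also fails if it takes over 48 s, if anything falls off the work surface, if the arm or the gripper's body presses on something with over 40 N, if the wrist force passes 120 N, or if a joint passes its speed limit or range.

## Working session

There is one attempt and no reset: what is moved stays moved. The work goes in short steps, Python scripts to look and compute and a tool call to move; the robot and the scene stay as the last step left them, time stands still between calls to the robot, and variables do not carry over. Pictures are saved under pics/ and viewed, and the job is handed in when it is done.

Besides the shell and the picture viewer there is one more tool, called as name([rows], argument=value, ...), one row to a line, values as JSON. apply_moves: Moves the arm, as the interface text tells. Its arguments: {"type":"object","properties":{"motion":{"type":"array"},"squeeze":{"type":"number"}},"required":["motion"]}

```bash
ls; mkdir -p pics; python3 - <<'E'
from station import manip
import cv2,numpy as np
np.set_printoptions(precision=4,suppress=True)
for n in("scene","top"):
    im=manip.snapshot(n); cv2.imwrite(f"pics/{n}0.png",im[:,:,::-1])
    c=manip.get_calibration(n); print(n,{k:np.array(v) for k,v in c.items()})
s=manip.sense(); print(s); print(manip.grasp_offset)
E
```

```text
pics
scene {'intrinsics': array([[499.297 ,   0.    , 321.1933],
       [  0.    , 499.297 , 196.2171],
       [  0.    ,   0.    ,   1.    ]]), 'dist_coeffs': array([0.0208, 0.    , 0.    , 0.    , 0.    ]), 'extrinsics': array([[ 0.2711, -0.7468,  0.6074,  1.308 ],
       [ 0.9625,  0.2174, -0.1622, -0.1362],
       [-0.0109,  0.6286,  0.7777,  1.    ],
       [ 0.    ,  0.    ,  0.    ,  1.    ]])}
top {'intrinsics': array([[393.4524,   0.    , 320.4432],
       [  0.    , 393.4524, 201.7212],
       [  0.    ,   0.    ,   1.    ]]), 'dist_coeffs': array([-0.0345,  0.    ,  0.    ,  0.    ,  0.    ]), 'extrinsics': array([[-0.0531,  0.9717, -0.2303,  0.3189],
       [-0.9986, -0.053 ,  0.0068,  0.0466],
       [-0.0055,  0.2304,  0.9731,  1.2591],
       [ 0.    ,  0.    ,  0.    ,  1.    ]])}
{'t': 0.1, 'q': array([ 1.0455,  0.5284,  1.4338,  0.    ,  1.1814, -0.1785]), 'qd': array([-0.0006, -0.0005, -0.0034,  0.0026,  0.0002, -0.0006]), 'tau': array([ -0.    , -44.3304, -17.8586,  -0.0002,   0.0039,   0.    ]), 'tcp_pos': array([0.2121, 0.5872, 0.2304]), 'tool_rot': array([ 0.6972, -0.1222,  0.1218, -0.6958]), 'force': array([-0.6938, -1.0466, -0.6225]), 'ft_torque': array([-0.026 , -0.0445, -0.0067]), 'finger_gap': 1.0045151004915465}
0.0187
```

View pics/scene0.png

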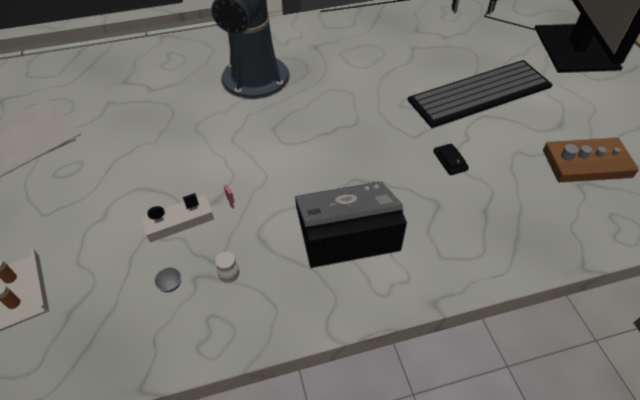

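View pics/top0.png

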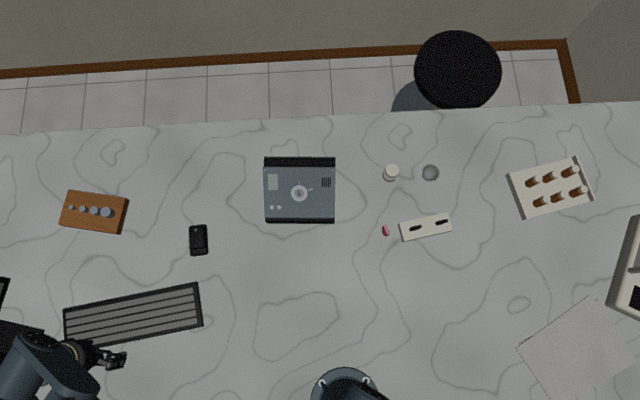

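```bash
python3 - <<'E'
import cv2
t=cv2.imread("pics/top0.png");s=cv2.imread("pics/scene0.png")
def c(im,x,y,w,h,k,n): cv2.imwrite(f"pics/{n}.png",cv2.resize(im[y:y+h,x:x+w],None,fx=k,fy=k,interpolation=cv2.INTER_CUBIC))
c(t,380,200,80,50,10,"t_stand");c(t,255,150,90,75,8,"t_con");c(s,130,175,115,70,7,"s_stand");c(s,285,170,130,100,6,"s_con")
E
```

```text
(no output)
```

View pics/t_stand.png

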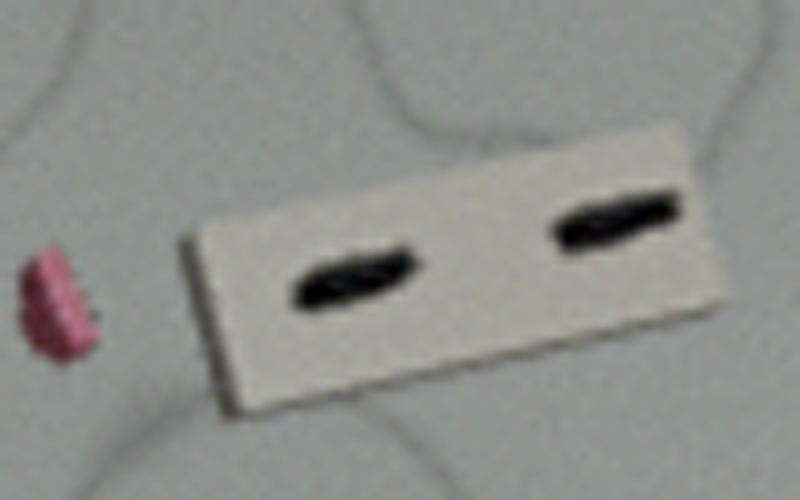

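View pics/t_con.png

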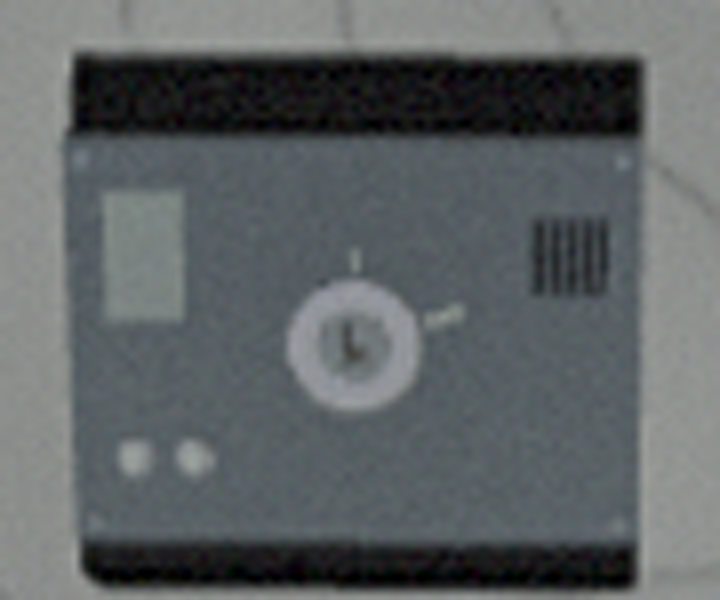

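View pics/s_stand.png

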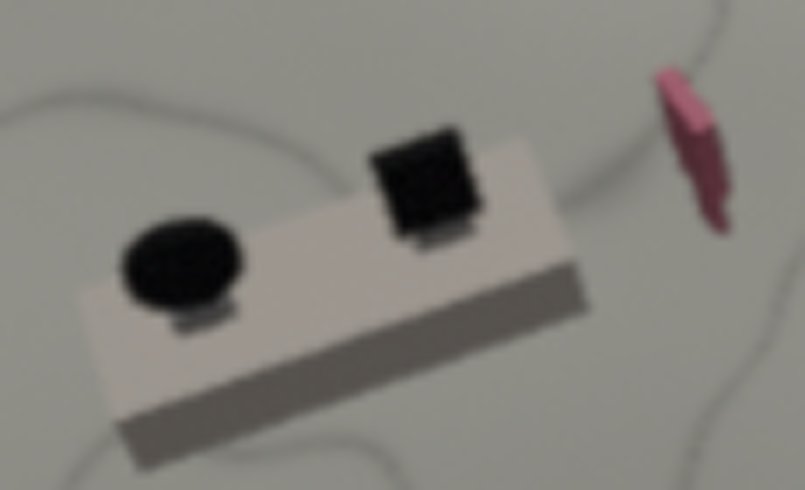

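View pics/s_con.png

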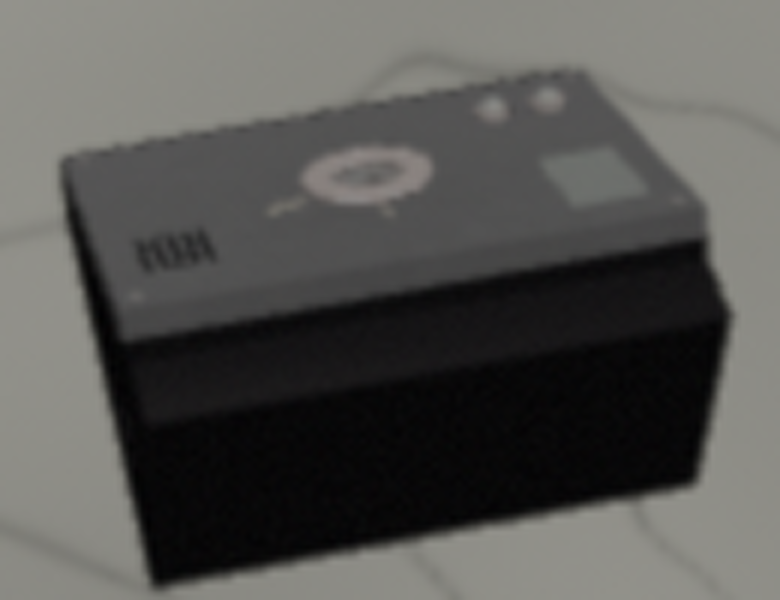

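```bash
cat > h.py <<'E'
import numpy as np, cv2
from scipy.optimize import least_squares
from scipy.spatial.transform import Rotation as R
from station import manip
np.set_printoptions(precision=4,suppress=True)
CAL={n:manip.get_calibration(n) for n in("scene","top")}
def proj(n,P):
    c=CAL[n];E=np.array(c["extrinsics"]);P=np.atleast_2d(P).astype(float)
    q=(P-E[:3,3])@E[:3,:3]; q=q*[1,-1,-1]
    return cv2.projectPoints(q,np.zeros(3),np.zeros(3),np.array(c["intrinsics"]),np.array(c["dist_coeffs"]))[0][:,0]
def pose(x,y,yaw,L):
    L=np.atleast_2d(L);c,s=np.cos(yaw),np.sin(yaw)
    return np.c_[x+c*L[:,0]-s*L[:,1],y+s*L[:,0]+c*L[:,1],L[:,2]]
def fit(obs,x0):
    f=lambda p:np.concatenate([(proj(n,pose(*p,L))-uv).ravel() for n,L,uv in obs])
    r=least_squares(f,x0,loss='soft_l1');return r.x,r.fun
def crop(P,k,ox,oy): return (np.array(P)+.5)/k-.5+[ox,oy]
E
cat > m1.py <<'E'
from h import *
# stand: image top cam left=+y, up=+x
h=.032
TL,TR,BR,BL=[.03,.08,h],[.03,-.08,h],[-.03,-.08,h],[-.03,.08,h]
top=[("top",[TL,TR,BR,BL],crop([(203,235),(680,122),(725,303),(243,410)],10,380,200))]
# scene: left=-y, bottom=+x
sc=[("scene",[BR,BL,TL,TR,[.03,.08,0],[.03,-.08,0]],crop([(80,290),(525,138),(575,262),(118,422),(590,312),(143,470)],7,130,175))]
for o in(top,sc,top+sc):
    p,f=fit(o,[.6,-.3,.2]);print("stand",p,np.abs(f).max())
ps=p
for y in(.042,-.042): print("slot",pose(*p,[0,y,h]))
hh=h+.048
print("bow top proj",[proj(n,pose(*p,[[0,.042+d,hh] for d in(-.016,.016)])) for n in("top","scene")], crop([(370,158),(457,127)],7,130,175),crop([(295,290),(415,255)],10,380,200))
c=.08*np.cos(np.pi/6)
F=[[c,.11,.13],[c,-.11,.13],[-c,-.11,.05],[-c,.11,.05]]
ring=[[-.002,0,.09+.00346]]
top=[("top",F,crop([(67,132),(645,135),(637,540),(80,545)],8,255,150)),("top",ring,crop([(354,346)],8,255,150))]
sc=[("scene",ring,crop([(367,176)],6,285,170)),("scene",[F[3],F[2]],crop([(580,70),(65,160)],6,285,170))]
for o in(top,sc,top+sc):
    p,f=fit(o,[.7,0,0.]);print("console",p,f)
s=manip.sense();print(R.from_quat(s['tool_rot']).as_matrix())
E
python3 m1.py
```

```text
stand [ 0.5117 -0.2908  0.1638] 0.7937166861588594
stand [ 0.5065 -0.2868  0.1561] 0.47276005406928334
stand [ 0.5081 -0.2876  0.1596] 1.687010672844849
slot [[ 0.5014 -0.2461  0.032 ]]
slot [[ 0.5148 -0.329   0.032 ]]
bow top proj [array([[420.7993, 226.564 ],
       [410.6426, 228.7849]]), array([[182.1978, 198.4019],
       [195.376 , 193.9108]])] [[182.4286 197.1429]
 [194.8571 192.7143]] [[409.05 228.55]
 [421.05 225.05]]
console [ 0.6289  0.1022 -0.0578] [-0.6092  0.55    0.0523  0.3437  0.4401  0.0011 -0.1469 -0.8782  0.2279
 -0.1806]
console [ 0.6248  0.1059 -0.0612] [ 0.0764 -0.3582  0.2963  0.123  -0.3845  0.198 ]
console [ 0.6275  0.1037 -0.0621] [-0.9957  0.8774 -0.3203  0.9695 -0.109   0.6214 -0.7075 -0.555  -0.249
  0.2955 -0.4415  0.7263 -0.0928  1.1284 -0.9427  1.1891]
[[ 0.9405 -0.001   0.3399]
 [-0.3399 -0.0017  0.9405]
 [-0.0004 -1.     -0.002 ]]
```

```bash
cat >> h.py <<'E'
def rel(target,heading_deg,s=None):
    s=s or manip.sense();M=R.from_quat(s['tool_rot']).as_matrix()
    d=M.T@(np.array(target)-s['tcp_pos'])/.03
    h=np.degrees(np.arctan2(M[1,2],M[0,2]))
    print("xyz",d,"twist",((h-heading_deg+180)%360-180)/10,"now h",h,"tcp",s['tcp_pos'],"F",s['force'],"gap",s['finger_gap']*85.4,"t",s['t'])
E
python3 -c "
from h import *
rel([.5014,-.2461,.20],9.1)"
```

```text
xyz [ 18.512    1.0514 -22.8443] twist 6.103001324142175 now h 70.13001324142176 tcp [0.2121 0.5872 0.2304] F [-0.6938 -1.0466 -0.6225] gap 85.78558958197807 t 0.1
```

apply_moves([
  [60, 18.51, 1.05, -22.84, 6.1],
  [60, 18.51, 1.05, -22.84, 6.1],
  [60, 18.51, 1.05, -22.84, 6.1],
  [60, 18.51, 1.05, -22.84, 6.1],
  [60, 18.51, 1.05, -22.84, 6.1],
  [60, 18.51, 1.05, -22.84, 6.1],
  [60, 18.51, 1.05, -22.84, 6.1],
  [60, 18.51, 1.05, -22.84, 6.1],
  [60, 18.51, 1.05, -22.84, 6.1],
  [60, 18.51, 1.05, -22.84, 6.1],
  [60, 18.51, 1.05, -22.84, 6.1],
  [60, 18.51, 1.05, -22.84, 6.1],
])

```text
t: 1.6
tcp_pos: [0.4585, -0.1224, 0.2043]
tool_rot: [-0.538, 0.459, -0.459, 0.538]
force: [1.0, -0.6, -0.2]
finger_gap: 0.7
```

```bash
python3 -c "
from h import *
rel([.5014,-.2461,.11],9.1)"
```

```text
xyz [4.3    3.143  0.7609] twist -0.0016992323423750122 now h 9.083007676576248 tcp [ 0.4585 -0.1224  0.2043] F [ 0.9992 -0.5992 -0.1536] gap 59.811549175285286 t 1.6
```

apply_moves([
  [60, 4.3, 3.14, 0.76, 0],
  [60, 4.3, 3.14, 0.76, 0],
  [60, 4.3, 3.14, 0.76, 0],
  [60, 4.3, 3.14, 0.76, 0],
  [60, 4.3, 3.14, 0.76, 0],
])

```text
t: 2.22
tcp_pos: [0.5006, -0.243, 0.1103]
tool_rot: [-0.538, 0.459, -0.458, 0.538]
force: [-0.0, -0.2, 0.3]
finger_gap: 0.705
```

```bash
cat > look.py <<'E'
import sys
from h import *
tag=sys.argv[1]; a=[int(v) for v in sys.argv[2:10]]
s=manip.sense()
for i,n in enumerate(("top","scene")):
    x,y,w,h=a[4*i:4*i+4]; im=manip.snapshot(n)[:,:,::-1]
    k=min(800//w,600//h); cv2.imwrite(f"pics/{tag}_{n}.png",cv2.resize(np.ascontiguousarray(im[y:y+h,x:x+w]),None,fx=k,fy=k,interpolation=cv2.INTER_CUBIC))
    print(n,"scale",k,"tcp->",(proj(n,s['tcp_pos'])-[x,y])*k)
E
python3 look.py a 370 180 100 75 120 130 130 90; python3 -c "
from h import *
rel([.5014,-.2461,.047],9.1)"
```

```text
top scale 8 tcp-> [[376.5239 370.4479]]
scene scale 6 tcp-> [[403.7379 344.4767]]
xyz [ 0.1134  2.1378 -0.0058] twist 0.009913997956186905 now h 9.199139979561883 tcp [ 0.501  -0.2427  0.1111] F [-0.1413 -0.07    0.4933] gap 60.06726688011915 t 2.325
```

View pics/a_top.png

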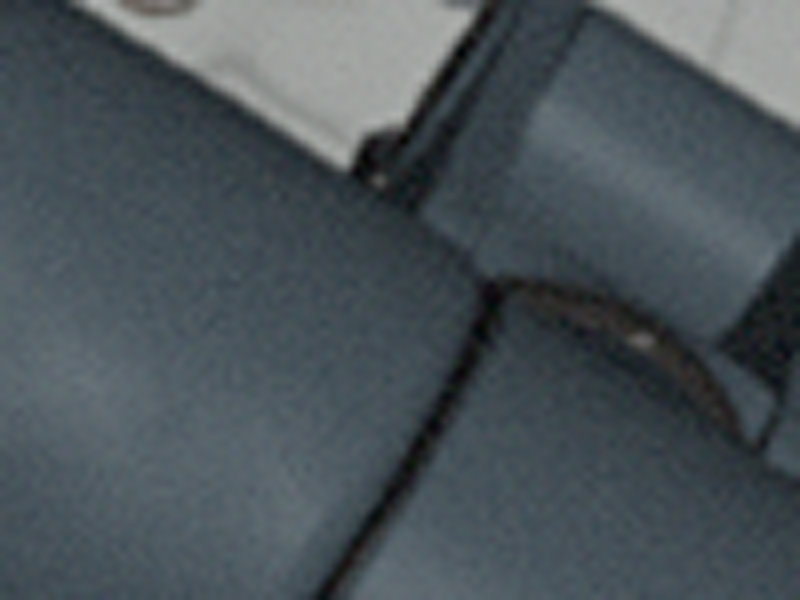

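View pics/a_scene.png

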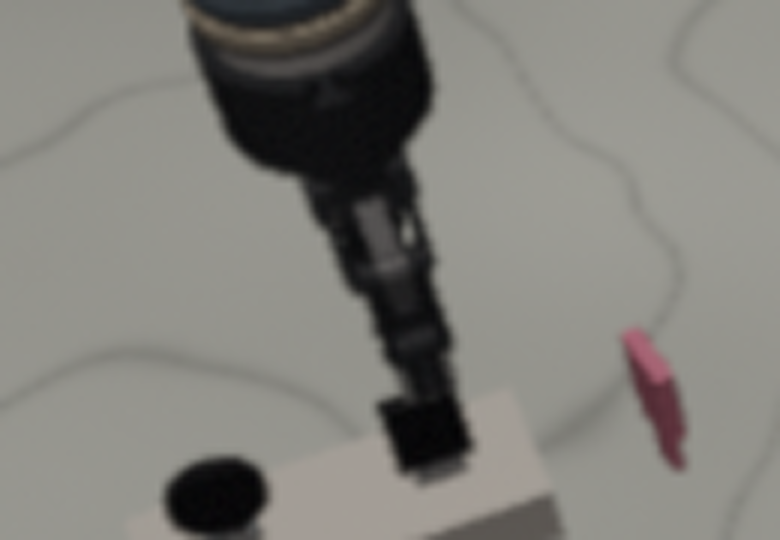

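```bash
python3 -c "
from h import *
s=manip.sense();M=R.from_quat(s['tool_rot']).as_matrix();t=s['tcp_pos']
for dz in(.03,.044):
  for dx in(-.011,.011):
    for b in (0,.008): print(dz,dx,b,((proj('scene',t+M@[dx,-b,dz])-[120,130])*6)[0])
for k in(.5014,),: pass
print((proj('scene',pose(.5081,-.2876,.1596,[[0,.026,.08],[0,.058,.08],[0,.031,.032],[0,.053,.032]]))-[120,130])*6)
"
```

```text
0.03 -0.011 0 [453.237 388.485]
0.03 -0.011 0.008 [448.8919 375.244 ]
0.03 0.011 0 [397.0355 407.7128]
0.03 0.011 0.008 [392.3596 394.5087]
0.044 -0.011 0 [463.4615 414.2574]
0.044 -0.011 0.008 [459.1433 401.0648]
0.044 0.011 0 [406.9178 433.7542]
0.044 0.011 0.008 [402.2649 420.6005]
[[373.1355 410.4166]
 [452.2059 383.471 ]
 [412.0147 479.9847]
 [464.5914 461.6708]]
```

apply_moves([
  [60, 0.06, 1.1, -0.02, 0],
  [60, 0.06, 2.14, -0.02, 0],
  [60, 0.06, 2.14, -0.02, 0],
  [60, 0.06, 2.14, -0.02, 0],
])

```text
t: 2.82
tcp_pos: [0.5016, -0.2457, 0.0475]
tool_rot: [-0.538, 0.458, -0.459, 0.538]
force: [-0.5, -0.4, -0.0]
finger_gap: 0.701
```

```bash
python3 look.py b 370 180 100 75 120 130 130 90; python3 -c "
from h import *
rel([.5000,-.2450,.047],9.1)"
```

```text
top scale 8 tcp-> [[345.4119 394.8553]]
scene scale 6 tcp-> [[431.5209 447.5382]]
xyz [-0.0483  0.0262 -0.0564] twist 0.006144861423234715 now h 9.161448614232345 tcp [ 0.5019 -0.2462  0.0478] F [-0.8044 -0.1624  0.8535] gap 59.76491771735143 t 2.925
```

View pics/b_scene.png

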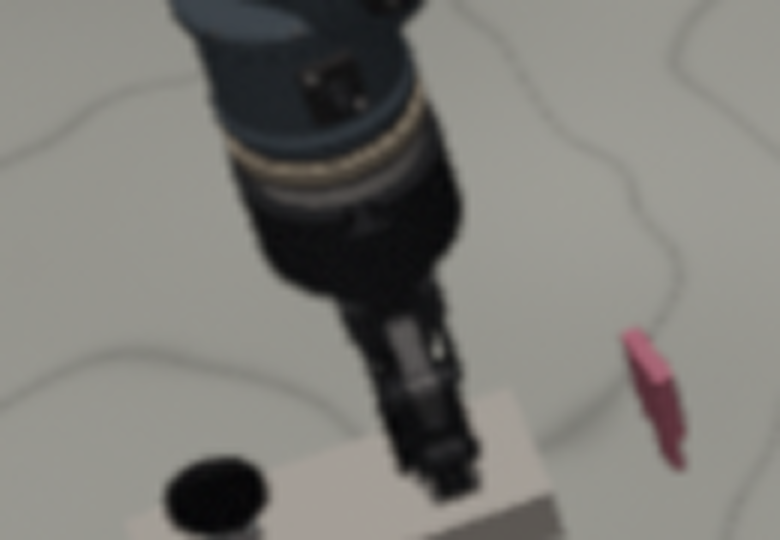

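apply_moves([
  [20, 0, 0, -0.03, 0],
  [8, 0, 0, -0.03, 0],
  [5, 0, 0, -0.03, 0],
  [5, 0, 0, -0.03, 0],
  [5, 0, 0, -0.03, 0],
  [5, 0, 0, -0.03, 0],
], squeeze=30)

```text
t: 3.68
tcp_pos: [0.5016, -0.2465, 0.0466]
tool_rot: [-0.538, 0.458, -0.46, 0.538]
force: [5.1, 1.8, 1.3]
finger_gap: 0.104
```

```bash
python3 look.py c 370 180 100 75 120 130 130 90; python3 -c "
from h import *
rel([.5000,-.2450,.047],9.1)"
```

```text
top scale 8 tcp-> [[347.0777 395.0897]]
scene scale 6 tcp-> [[429.8606 449.4275]]
xyz [-0.0588 -0.0136 -0.0459] twist 0.0004937357101482576 now h 9.10493735710148 tcp [ 0.5016 -0.2465  0.0466] F [4.9604 1.3414 1.7665] gap 8.728255005590846 t 3.775
```

View pics/c_scene.png

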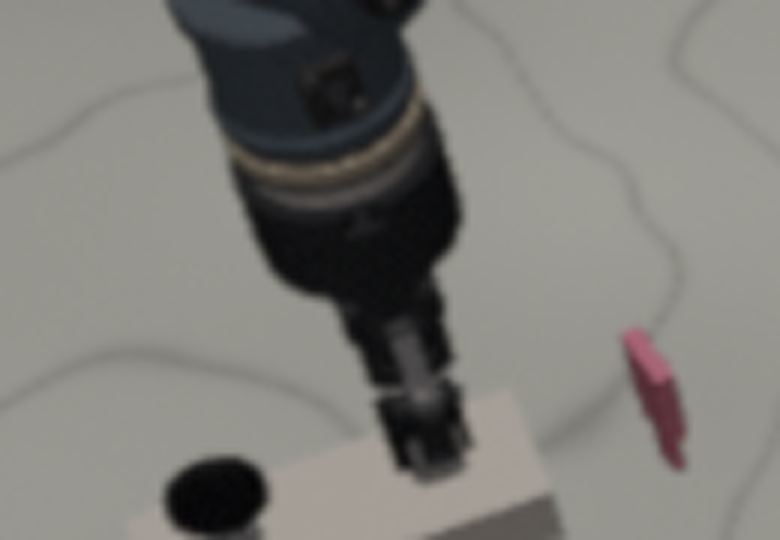

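```bash
python3 -c "
from h import *
im=cv2.imread('pics/scene0.png')[165:210,170:220]
cv2.imwrite('pics/z.png',cv2.resize(im,None,fx=12,fy=12,interpolation=cv2.INTER_CUBIC))
s=manip.sense();M=R.from_quat(s['tool_rot']).as_matrix();t=s['tcp_pos'].copy();t[2]=0
X=M[:,0]
for off in(0,):
  for d,z in((-.016,.08),(.016,.08),(.016,.04),(-.016,.04),(.011,.032),(-.011,.032)):
    print(d,z,((proj('scene',t+X*d+[0,0,z]+M[:,2]*.0045)-[170,165])*12)[0])
"
```

```text
-0.016 0.08 [308.8579 364.1752]
0.016 0.08 [150.2771 418.0379]
0.016 0.04 [195.2694 541.4371]
-0.016 0.04 [349.48   488.0819]
0.011 0.032 [228.0967 556.9885]
-0.011 0.032 [333.5346 520.3783]
```

View pics/z.png

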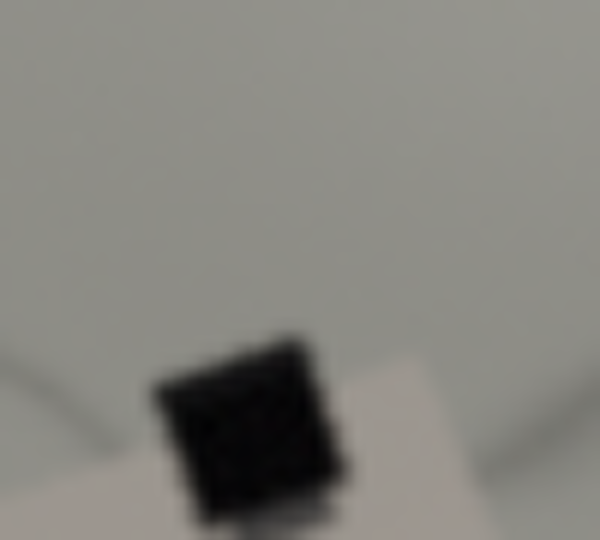

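apply_moves([
  [5, 0, -0.3, -0.03, 0],
  [5, 0, -0.667, -0.03, 0],
  [5, 0, -0.667, -0.03, 0],
  [5, 0, -0.667, -0.03, 0],
], squeeze=25)

```text
t: 4.28
tcp_pos: [0.5012, -0.2471, 0.067]
tool_rot: [-0.538, 0.457, -0.461, 0.538]
force: [5.0, 1.2, 2.8]
finger_gap: 0.103
```

```bash
python3 look.py d 370 180 100 75 120 130 130 90; python3 -c "
from h import *
rel([.5000,-.2450,.067],9.1)"
```

```text
top scale 8 tcp-> [[360.5681 387.4204]]
scene scale 6 tcp-> [[417.4486 417.5857]]
xyz [-0.0763 -0.0019 -0.0296] twist -0.0008031746938058859 now h 9.091968253061953 tcp [ 0.5012 -0.2471  0.067 ] F [5.2574 1.3186 2.8777] gap 8.421144291348359 t 4.375
```

View pics/d_scene.png

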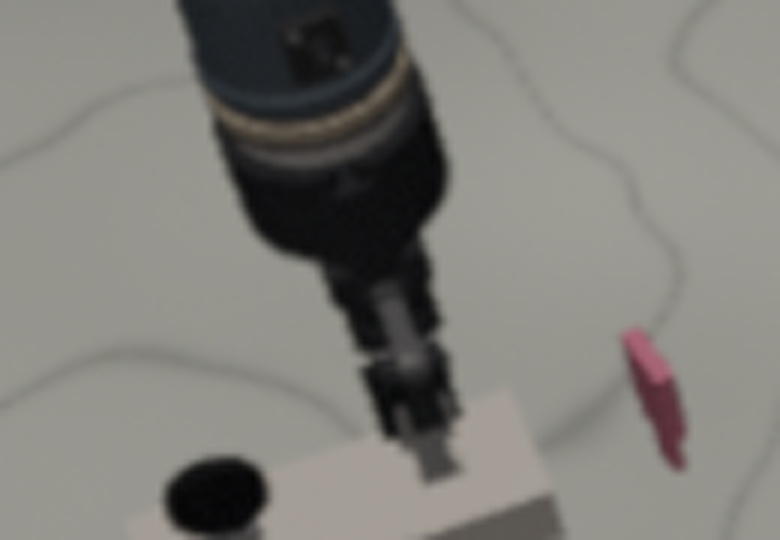

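apply_moves([
  [5, 0, 0, 0.05, 0],
  [5, -0.2, 0, 0.05, 0],
  [5, -0.35, 0.02, 0.05, 0],
  [5, -0.5, 0.06, 0.05, 0],
  [5, -0.5, 0.06, 0.05, 0],
], squeeze=20)

```text
t: 5.0
tcp_pos: [0.4997, -0.2333, 0.0652]
tool_rot: [0.539, -0.456, 0.46, -0.538]
force: [3.0, -4.3, 3.2]
finger_gap: 0.104
```

```bash
python3 look.py e 370 180 100 75 120 130 130 90; python3 -c "
from h import *
rel([.5000,-.2450,.067],9.1)"
```

```text
top scale 8 tcp-> [[324.3215 394.1419]]
scene scale 6 tcp-> [[452.5954 409.9724]]
xyz [ 0.3856 -0.06   -0.0514] twist 0.008115951758287564 now h 9.181159517582879 tcp [ 0.4997 -0.2333  0.0651] F [ 2.8281 -3.6668  3.8661] gap 8.314251742304656 t 5.1
```

View pics/e_scene.png

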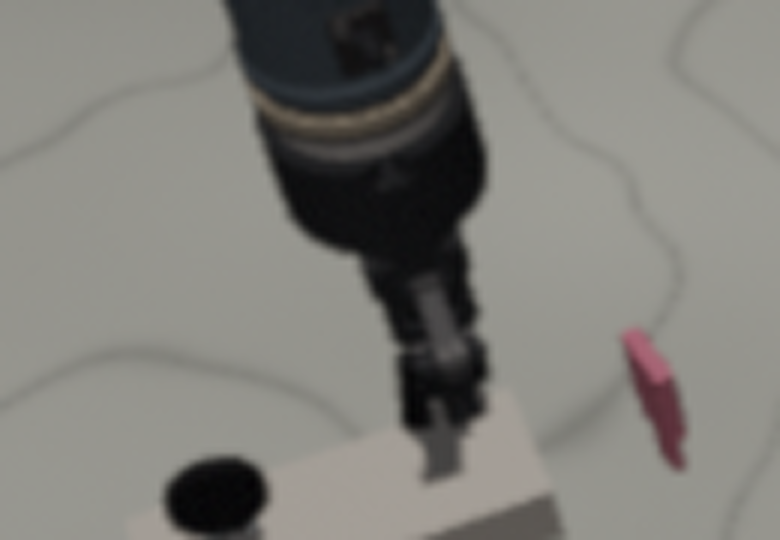

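apply_moves([
  [5, -0.15, 0.05, 0.02, 0],
  [5, -0.3, 0.13, 0.02, 0],
  [5, -0.42, 0.2, 0.02, 0],
  [5, -0.45, 0.22, 0.02, 0],
  [5, -0.45, 0.22, 0.02, 0],
])

```text
t: 5.72
tcp_pos: [0.4977, -0.2199, 0.0587]
tool_rot: [0.539, -0.456, 0.46, -0.538]
force: [2.3, -5.1, 5.9]
finger_gap: 0.1
```

```bash
python3 look.py f 370 180 100 75 120 130 130 90; python3 -c "
from h import *
rel([.5000,-.2450,.067],9.1)"
```

```text
top scale 8 tcp-> [[286.542  403.8333]]
scene scale 6 tcp-> [[488.8575 409.0226]]
xyz [ 0.84   -0.2732 -0.0573] twist 0.010944238906304804 now h 9.20944238906304 tcp [ 0.4977 -0.2199  0.0587] F [ 1.7412 -4.4516  5.2832] gap 8.461836775614737 t 5.825
```

View pics/f_scene.png

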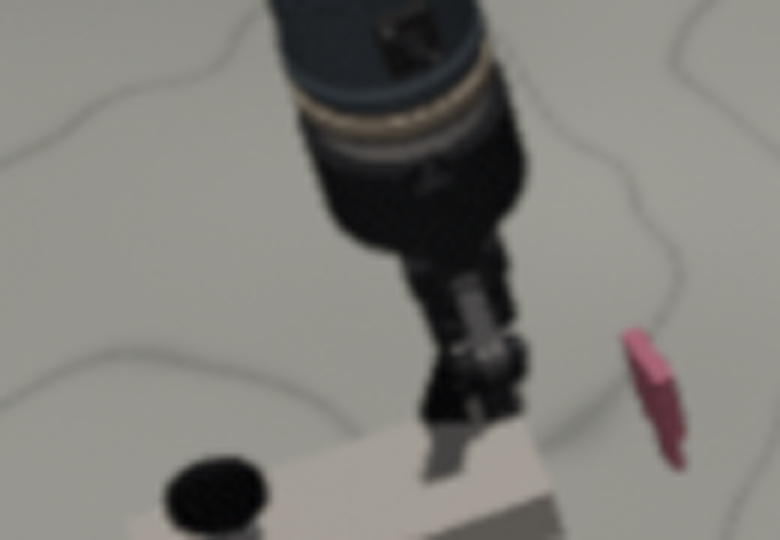

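apply_moves([
  [5, 0, 0, 0.02, 0],
  [5, -0.3, -0.52, 0.02, 0],
  [5, -0.5, -2.0, 0.02, 0],
  [5, -0.5, -4.0, 0.02, 0],
  [5, -0.5, -4.7, 0.02, 0],
  [5, -0.5, -4.7, 0.02, 0],
], squeeze=60)

```text
t: 6.58
tcp_pos: [0.4939, -0.202, 0.1997]
tool_rot: [0.539, -0.459, 0.458, -0.538]
force: [-0.6, -0.0, -1.2]
finger_gap: 0.094
```

```bash
python3 look.py g 370 180 100 75 120 90 130 110; python3 -c "
from h import *
rel([.55,-.05,.22],86.5)"
```

```text
top scale 8 tcp-> [[320.511 351.95 ]]
scene scale 5 tcp-> [[383.7718 326.2252]]
xyz [-4.6855 -0.7503  2.6762] twist -7.735895286948724 now h 9.141047130512757 tcp [ 0.493  -0.2015  0.1974] F [ 0.6214  0.6258 -1.3801] gap 8.295407942290407 t 6.675
```

View pics/g_scene.png

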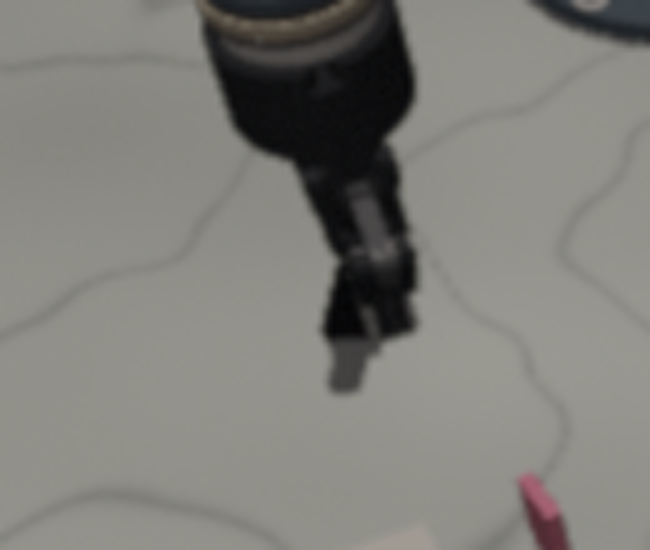

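```bash
cat >> h.py <<'E'
def keypts(s,th,off=.034,dx=0.):
    """key held: lean of bow towards tool -x by th deg. returns tip-/+ , shoulder-/+, bow top-/+ world pts"""
    M=R.from_quat(s['tool_rot']).as_matrix();G=s['tcp_pos']-M[:,1]*manip.grasp_offset
    t=np.radians(th); up=-M[:,1]*np.cos(t)-M[:,0]*np.sin(t); kx=M[:,0]*np.cos(t)-M[:,1]*np.sin(t)
    O=G-up*off+kx*dx
    P=[O-up*.025+a*kx for a in(-.0055,.0055)]+[O+a*kx for a in(-.011,.011)]+[O+up*.048+a*kx for a in(-.016,.016)]
    return np.array(P),O,up,kx
E
python3 -c "
from h import *
s=manip.sense()
for th in(20,25,30,35): print(th,((proj('scene',keypts(s,th)[0])-[120,90])*5).round().tolist())
"
```

```text
20 [[371.0, 397.0], [347.0, 399.0], [391.0, 355.0], [342.0, 358.0], [417.0, 272.0], [345.0, 276.0]]
25 [[360.0, 398.0], [336.0, 399.0], [384.0, 357.0], [336.0, 357.0], [420.0, 275.0], [348.0, 273.0]]
30 [[349.0, 399.0], [325.0, 398.0], [377.0, 358.0], [330.0, 355.0], [421.0, 277.0], [352.0, 271.0]]
35 [[338.0, 399.0], [315.0, 396.0], [370.0, 359.0], [324.0, 353.0], [423.0, 280.0], [355.0, 269.0]]
```

```bash
cat >> h.py <<'E'
def tgt(d,K=(.6275,.105,.09),yaw=-.06,off=.034):
    n=np.array([-.5*np.cos(yaw),-.5*np.sin(yaw),np.sqrt(.75)])
    return np.array(K)+n*(d+off)-[0,0,manip.grasp_offset]
E
python3 -c "
from h import *
print(tgt(.1));rel(tgt(.1),86.5)"
```

```text
[0.5606 0.109  0.1873]
xyz [-9.8591  0.35    3.872 ] twist -7.735895286948724 now h 9.141047130512757 tcp [ 0.493  -0.2015  0.1974] F [ 0.6214  0.6258 -1.3801] gap 8.295407942290407 t 6.675
```

apply_moves([
  [5, -9.86, 0.2, 3.87, -7.74],
  [5, -9.86, 0.2, 3.87, -7.74],
  [5, -9.86, 0.2, 3.87, -7.74],
  [5, -9.86, 0.2, 3.87, -7.74],
  [5, -9.86, 0.2, 3.87, -7.74],
  [5, -9.86, 0.2, 3.87, -7.74],
  [5, -9.86, 0.2, 3.87, -7.74],
  [5, -9.86, 0.35, 3.87, -7.74],
  [5, -9.86, 0.35, 3.87, -7.74],
  [5, -9.86, 0.35, 3.87, -7.74],
  [5, -9.86, 0.35, 3.87, -7.74],
])

```text
t: 8.05
tcp_pos: [0.5624, 0.1075, 0.1879]
tool_rot: [0.707, -0.022, 0.021, -0.707]
force: [1.3, -0.1, -0.8]
finger_gap: 0.096
```

```bash
python3 look.py i 250 150 100 75 285 110 130 120; python3 -c "
from h import *
rel(tgt(.045),86.5)
s=manip.sense()
for th in(25,30,35):
  for n,o,k in(('scene',[285,110],5),('top',[250,150],8)): print(n,th,((proj(n,keypts(s,th)[0])-o)*k).round().tolist())
"
```

```text
top scale 8 tcp-> [[369.153  452.2731]]
scene scale 5 tcp-> [[272.7985 210.4091]]
xyz [0.8483 1.6161 0.0459] twist 0.000307812105606331 now h 86.50307812105606 tcp [0.5626 0.1075 0.1882] F [ 0.5709  0.1148 -0.79  ] gap 7.964556524740345 t 8.15
scene 25 [[282.0, 298.0], [287.0, 307.0], [275.0, 243.0], [285.0, 260.0], [263.0, 140.0], [279.0, 163.0]]
top 25 [[377.0, 420.0], [377.0, 390.0], [372.0, 450.0], [372.0, 389.0], [363.0, 494.0], [362.0, 402.0]]
scene 30 [[284.0, 302.0], [290.0, 310.0], [276.0, 247.0], [287.0, 260.0], [263.0, 142.0], [278.0, 159.0]]
top 30 [[377.0, 406.0], [377.0, 377.0], [372.0, 441.0], [372.0, 381.0], [363.0, 497.0], [362.0, 406.0]]
scene 35 [[287.0, 306.0], [292.0, 312.0], [278.0, 250.0], [288.0, 260.0], [263.0, 144.0], [277.0, 156.0]]
top 35 [[377.0, 392.0], [376.0, 364.0], [373.0, 432.0], [371.0, 374.0], [364.0, 498.0], [362.0, 411.0]]
```

View pics/i_scene.png

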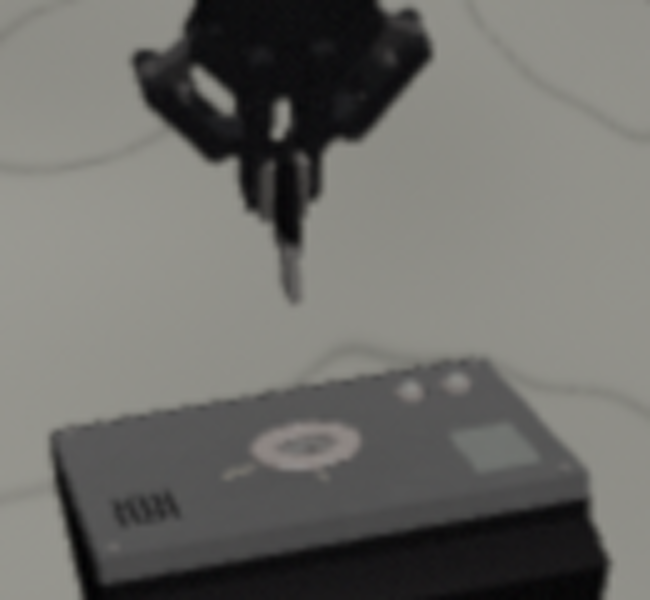

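View pics/i_top.png

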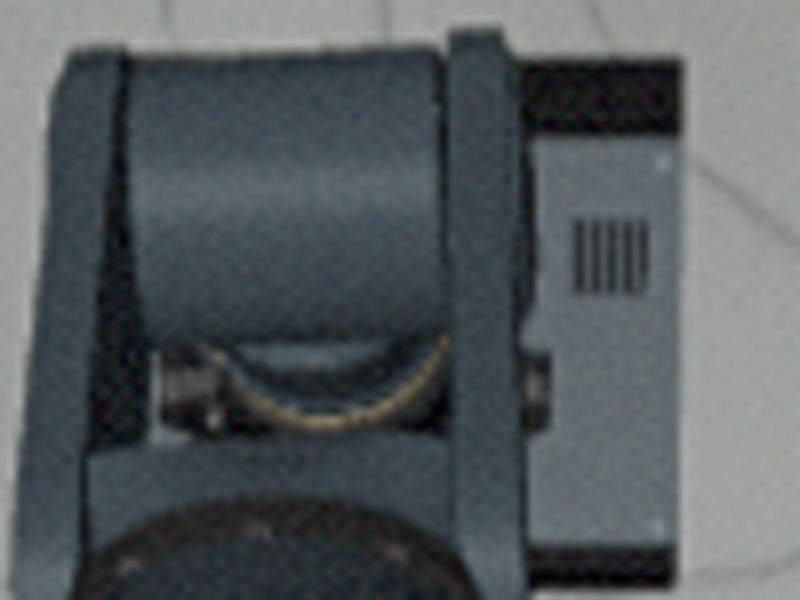

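```bash
python3 -c "
from h import *
for u in([305.5,446],[299.5,451],[301,448],[299.5,446]):
  uv=np.array(u)/5+[285,110]
  r=least_squares(lambda p:proj('scene',[p[0]-.002,p[1],.0935])[0]-uv,[.6275,.105]);print(u,r.x)
"
```

```text
[305.5, 446] [0.6268 0.106 ]
[299.5, 451] [0.6289 0.1024]
[301, 448] [0.6273 0.1036]
[299.5, 446] [0.626  0.1033]
```

```bash
python3 -c "
from h import *
rel(tgt(.038,(.628,.1035,.09)),86.5)"
```

```text
xyz [ 0.9847  1.8181 -0.0029] twist 0.000307812105606331 now h 86.50307812105606 tcp [0.5626 0.1075 0.1882] F [ 0.5709  0.1148 -0.79  ] gap 7.964556524740345 t 8.15
```

apply_moves([
  [5, 0.5, 0.9, 0, 0],
  [5, 0.98, 1.82, 0, 0],
  [5, 0.98, 1.82, 0, 0],
  [5, 0.98, 1.82, 0, 0],
])

```text
t: 8.65
tcp_pos: [0.5918, 0.1059, 0.1343]
tool_rot: [-0.707, 0.021, -0.021, 0.707]
force: [-0.5, -0.4, -0.6]
finger_gap: 0.098
```

```bash
python3 look.py j 250 150 100 75 315 150 60 55; python3 -c "
from h import *
K=(.628,.1035,.09)
rel(tgt(.0,K),86.5)
s=manip.sense()
print(((proj('scene',[K,np.array(K)+[-.002,0,.0035]])-[315,150])*10).round())
for th in(25,30,35):
  for n,o,k in(('scene',[315,150],10),): print(n,th,((proj(n,keypts(s,th)[0])-o)*k).round().tolist())
"
```

```text
top scale 8 tcp-> [[379.8963 405.7607]]
scene scale 10 tcp-> [[272.4704 273.5526]]
xyz [ 0.63    1.1422 -0.0117] twist 0.0035862230100207173 now h 86.53586223010021 tcp [0.5921 0.106  0.135 ] F [ 0.5868 -0.1808 -0.649 ] gap 8.290645524346987 t 8.75
[[304. 514.]
 [302. 498.]]
scene 25 [[290.0, 440.0], [301.0, 460.0], [276.0, 334.0], [298.0, 373.0], [254.0, 136.0], [286.0, 188.0]]
scene 30 [[295.0, 451.0], [306.0, 467.0], [279.0, 343.0], [301.0, 373.0], [254.0, 140.0], [284.0, 180.0]]
scene 35 [[300.0, 459.0], [311.0, 472.0], [283.0, 350.0], [303.0, 373.0], [253.0, 144.0], [282.0, 173.0]]
```

View pics/j_scene.png

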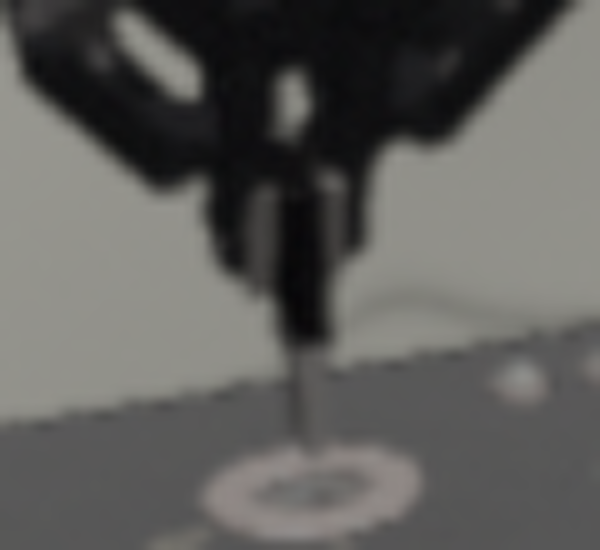

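apply_moves([
  [5, 0.1, 0.18, 0, 0],
  [5, 0.2, 0.36, 0, 0],
  [5, 0.28, 0.5, 0, 0],
  [5, 0.28, 0.5, 0, 0],
  [5, 0.28, 0.5, 0, 0],
])

```text
t: 9.38
tcp_pos: [0.6, 0.1054, 0.1183]
tool_rot: [0.707, -0.022, 0.021, -0.707]
force: [-0.2, 0.1, -1.4]
finger_gap: 0.094
```

```bash
python3 look.py k 250 150 100 75 315 150 60 55; python3 -c "
from h import *
K=(.628,.1035,.09)
rel(tgt(.0,K),86.5)
s=manip.sense();print(s['ft_torque'])
for th in(25,30,35): print(th,((proj('scene',keypts(s,th)[0])-[315,150])*10).round().tolist())
"
```

```text
top scale 8 tcp-> [[383.101 394.353]]
scene scale 10 tcp-> [[279.2935 345.1918]]
xyz [ 0.3707  0.5892 -0.0083] twist 0.0034260884613274813 now h 86.53426088461329 tcp [0.6    0.1054 0.1184] F [-0.6036 -0.0842 -1.0999] gap 8.119800455862107 t 9.475
[0.0251 0.1714 0.0073]
25 [[296.0, 510.0], [307.0, 531.0], [282.0, 405.0], [304.0, 445.0], [261.0, 209.0], [292.0, 263.0]]
30 [[301.0, 521.0], [312.0, 538.0], [285.0, 414.0], [306.0, 446.0], [260.0, 213.0], [291.0, 256.0]]
35 [[306.0, 530.0], [316.0, 543.0], [289.0, 421.0], [309.0, 446.0], [260.0, 218.0], [289.0, 248.0]]
```

View pics/k_scene.png

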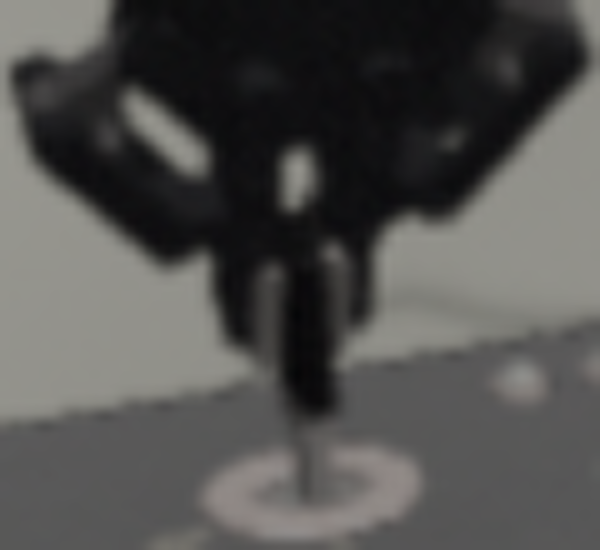

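apply_moves([
  [5, 0.06, 0.05, 0, 0],
  [5, 0.12, 0.15, 0, 0],
  [5, 0.17, 0.24, 0, 0],
  [5, 0.17, 0.24, 0, 0],
  [5, 0.17, 0.24, 0, 0],
], squeeze=30)

```text
t: 10.1
tcp_pos: [0.6041, 0.1052, 0.1105]
tool_rot: [-0.707, 0.023, -0.02, 0.707]
force: [-4.8, -0.1, -3.9]
finger_gap: 0.097
```

```bash
python3 -c "
from h import *
K=(.628,.1035,.09)
rel(tgt(.0,K),86.5)
s=manip.sense();print(s['ft_torque'])
"
```

```text
xyz [ 0.2347  0.3252 -0.0097] twist 0.0036051763051915485 now h 86.53605176305192 tcp [0.6041 0.1052 0.1105] F [-4.773  -0.0837 -3.8734] gap 8.260672481759622 t 10.1
[0.0672 0.9992 0.0224]
```

apply_moves([
  [5, -0.04, 0.02, 0, 0],
  [5, 0.0, 0.1, 0, 0],
  [5, 0.06, 0.19, 0, 0],
  [5, 0.1, 0.26, 0, 0],
  [5, 0.1, 0.26, 0, 0],
])

```text
t: 10.72
tcp_pos: [0.6072, 0.105, 0.1034]
tool_rot: [0.707, -0.022, 0.02, -0.707]
force: [-5.7, 0.4, -1.9]
finger_gap: 0.095
```

```bash
python3 look.py l 250 150 100 75 315 150 60 55; python3 -c "
from h import *
K=(.628,.1035,.09)
rel(tgt(.0,K),86.5)
s=manip.sense();print(s['ft_torque'])
"
```

```text
top scale 8 tcp-> [[385.8378 385.3212]]
scene scale 10 tcp-> [[285.2767 409.4973]]
xyz [ 0.1301  0.0879 -0.0085] twist 0.0037177355668887913 now h 86.53717735566889 tcp [0.6072 0.105  0.1034] F [-6.875  -0.7976 -2.312 ] gap 7.9558456151894035 t 10.825
[0.0976 1.1719 0.0215]
```

View pics/l_scene.png

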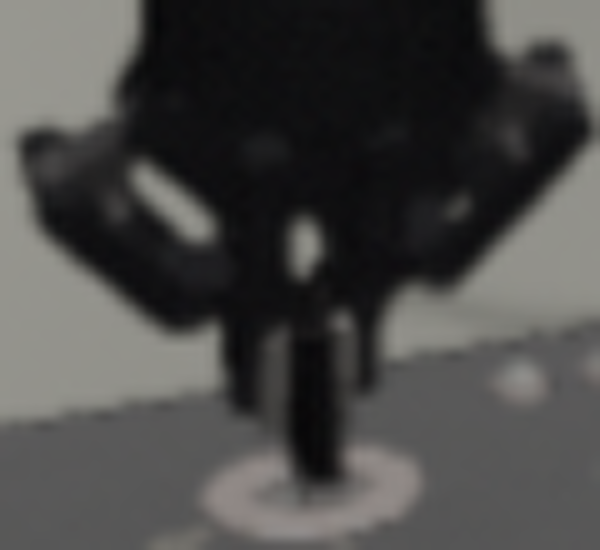

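apply_moves([
  [5, -0.04, 0.03, 0, 0],
  [5, 0.0, 0.1, 0, 0],
  [5, 0.03, 0.16, 0, 0],
  [5, 0.06, 0.2, 0, 0],
  [5, 0.06, 0.2, 0, 0],
], squeeze=45)

```text
t: 11.45
tcp_pos: [0.6084, 0.105, 0.1001]
tool_rot: [0.707, -0.022, 0.02, -0.707]
force: [-13.4, 0.4, 12.7]
finger_gap: 0.097
```

```bash
python3 look.py m 250 150 100 75 315 150 60 55; python3 -c "
from h import *
K=(.628,.1035,.09)
rel(tgt(.0,K),86.5)
s=manip.sense();print(s['ft_torque'])
"
```

```text
top scale 8 tcp-> [[386.3678 384.1284]]
scene scale 10 tcp-> [[286.3695 422.7242]]
xyz [ 0.0876 -0.0234 -0.0094] twist 0.005630643308137451 now h 86.55630643308139 tcp [0.6084 0.105  0.1001] F [-12.0098   0.3561  13.2702] gap 8.012938543475258 t 11.55
[-0.0078  1.8062 -0.0579]
```

View pics/m_scene.png

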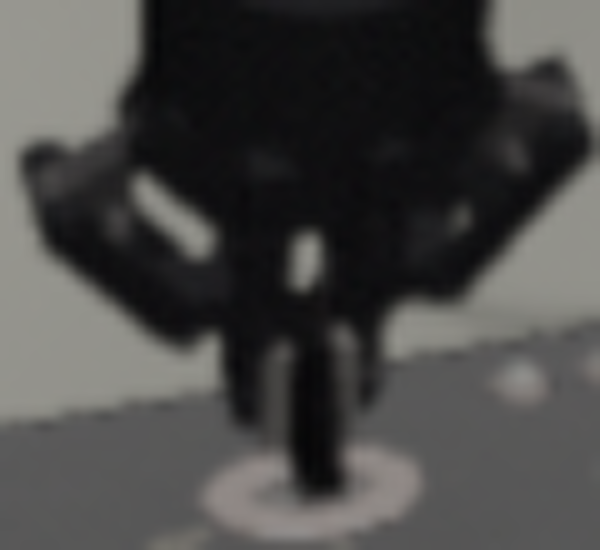

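```bash
python3 - <<'E'
from h import *
K=np.array([.628,.1035,.09]);yaw=-.06
n=np.array([-.5*np.cos(yaw),-.5*np.sin(yaw),.866]);u=np.array([.866*np.cos(yaw),.866*np.sin(yaw),.5]);v=np.cross(n,u)
for d in(0,.003):
  P=[K+n*(d+h)+u*a+v*b for h,a in((0,.011),(.008,.011),(.008,.016),(.048,.016)) for b in(-.0045,.0045)]
  print(d,((proj('scene',P)-[315,150])*10+[10,-7]).round().tolist())
im=cv2.imread('pics/m_scene.png')[380:550,180:450]
im=np.clip(im.astype(float)*2.2,0,255).astype(np.uint8)
cv2.imwrite('pics/m2.png',cv2.resize(im,None,fx=2.9,fy=2.9))
E
```

```text
0 [[306.0, 527.0], [344.0, 521.0], [303.0, 495.0], [341.0, 489.0], [308.0, 503.0], [346.0, 496.0], [290.0, 340.0], [329.0, 333.0]]
0.003 [[305.0, 515.0], [343.0, 509.0], [301.0, 483.0], [339.0, 476.0], [306.0, 491.0], [344.0, 484.0], [289.0, 327.0], [327.0, 321.0]]
```

View pics/m2.png

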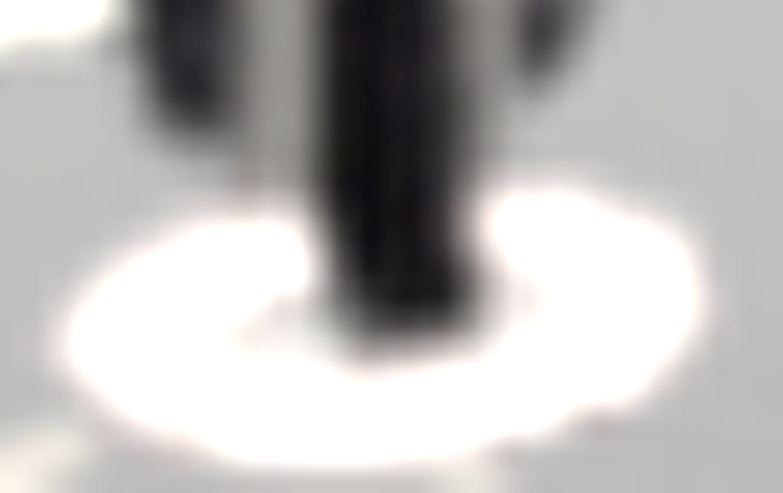

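apply_moves([
  [5, 0.03, 0.08, 0, 0],
  [5, 0.07, 0.17, 0, 0],
  [5, 0.09, 0.22, 0, 0],
  [5, 0.09, 0.22, 0, 0],
], squeeze=80)

```text
t: 12.05
tcp_pos: [0.6087, 0.105, 0.0992]
tool_rot: [0.707, -0.023, 0.019, -0.706]
force: [-26.7, -0.1, 46.2]
finger_gap: 0.098
```

```bash
python3 look.py o 250 150 100 75 315 150 60 55; python3 -c "
from h import *
K=(.628,.1035,.09)
rel(tgt(.0,K),86.5)
s=manip.sense();print(s['ft_torque'])
im=cv2.imread('pics/o_scene.png')[380:550,180:450]
im=np.clip(im.astype(float)*1.8,0,255).astype(np.uint8)
cv2.imwrite('pics/o2.png',cv2.resize(im,None,fx=2.9,fy=2.9))
"
```

```text
top scale 8 tcp-> [[386.3458 384.0531]]
scene scale 10 tcp-> [[286.794 425.743]]
xyz [ 0.0782 -0.0505 -0.0115] twist 0.010519791122848687 now h 86.60519791122849 tcp [0.6087 0.105  0.0992] F [-27.3248   0.103   46.1983] gap 7.920187009899825 t 12.15
[-0.1687  3.6028 -0.054 ]
```

View pics/o2.png

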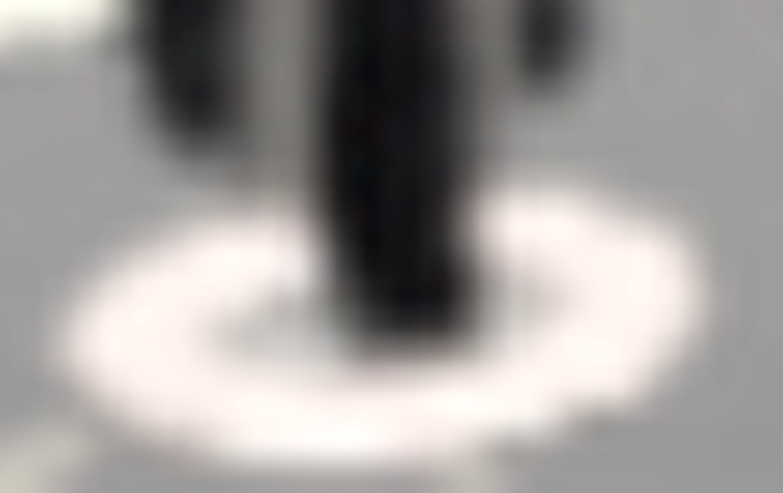

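apply_moves([
  [5, -0.06, -0.2, 0, 0],
  [5, -0.08, -0.25, 0, 0],
  [20, -0.08, -0.25, 0, 0],
  [30, -0.08, -0.25, 0, 0],
  [30, -0.08, -0.25, 0, 0],
], squeeze=40)

```text
t: 12.78
tcp_pos: [0.6124, 0.1046, 0.0991]
tool_rot: [-0.707, 0.02, -0.023, 0.707]
force: [0.8, 0.5, -0.3]
finger_gap: 0.355
```

```bash
python3 look.py p 250 150 100 75 315 150 60 55; python3 -c "
from h import *
K=(.628,.1035,.09)
rel(tgt(.0,K),86.5)
"
```

```text
top scale 8 tcp-> [[387.1405 374.484 ]]
scene scale 10 tcp-> [[289.7799 438.5677]]
xyz [-0.0158 -0.0697 -0.0056] twist 0.0023510084115031305 now h 86.52351008411503 tcp [0.6115 0.1047 0.0987] F [0.9441 0.2153 0.166 ] gap 30.099661065022058 t 12.875
```

View pics/p_scene.png

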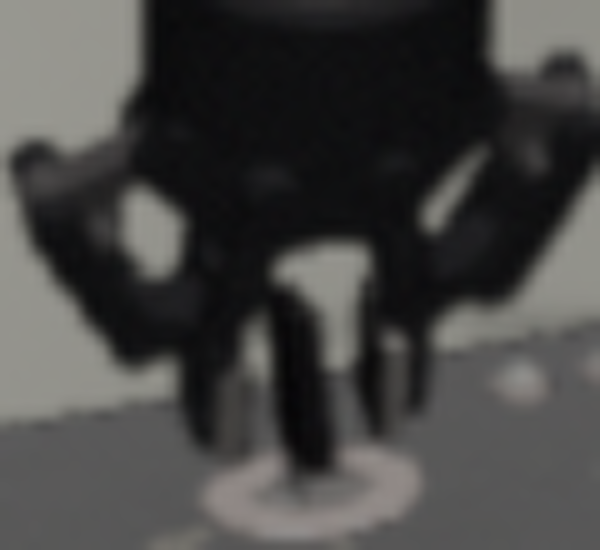

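apply_moves([
  [45, 0, 0, 0, 0],
  [45, 0, 0, 0, 0],
  [45, -0.1, -1.0, 0, 0],
  [45, -0.5, -3.0, 0, 0],
  [45, -2, -4.0, 0, 0],
  [45, -4, -4.5, 0, 0],
  [45, -5, -4.5, 0, 0],
  [45, -5, -4.5, 0, 0],
])

```text
t: 13.88
tcp_pos: [0.4583, 0.1142, 0.2339]
tool_rot: [0.707, -0.022, 0.021, -0.707]
force: [0.0, 0.6, 0.0]
finger_gap: 0.528
```

```bash
python3 look.py q 260 160 80 60 315 150 60 55; python3 -c "
from h import *
K=(.628,.1035,.09)
rel(tgt(.0,K),86.5)
"
```

```text
top scale 10 tcp-> [[339.9977 815.6023]]
scene scale 10 tcp-> [[ 144.5176 -437.2123]]
xyz [ 4.9652  4.4535 -0.0102] twist 0.003557004299537425 now h 86.53557004299537 tcp [0.462  0.1138 0.234 ] F [-0.1225  0.8997 -0.2008] gap 45.08316973206926 t 13.975
```

View pics/q_scene.png

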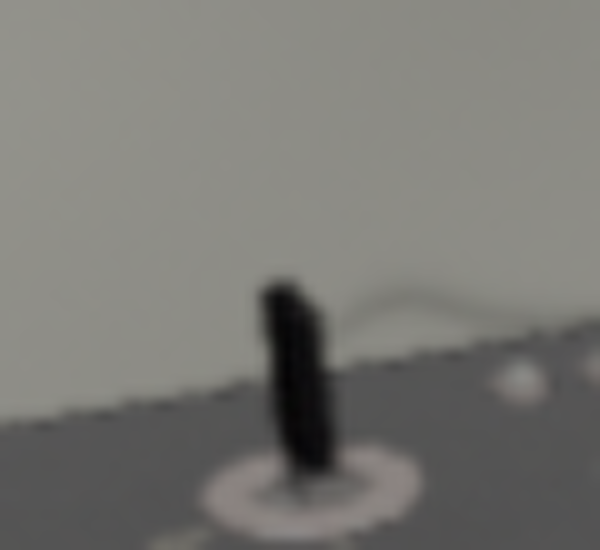

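View pics/q_top.png

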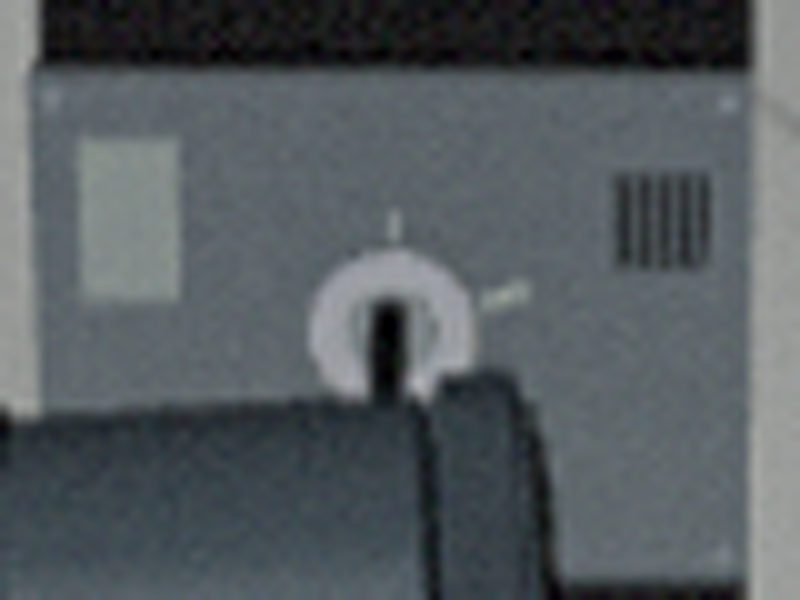

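```bash
python3 - <<'E'
from h import *
im=cv2.imread('pics/q_scene.png')[260:520,190:440]
im=np.clip(im.astype(float)*2,0,255).astype(np.uint8)
cv2.imwrite('pics/q2.png',cv2.resize(im,None,fx=2.3,fy=2.3,interpolation=cv2.INTER_CUBIC))
K=np.array([.628,.1035,.09]);yaw=-.06
def P(d,th):
  t=np.radians(th)
  n=np.array([-np.sin(t)*np.cos(yaw),-np.sin(t)*np.sin(yaw),np.cos(t)]);u=np.array([np.cos(t)*np.cos(yaw),np.cos(t)*np.sin(yaw),np.sin(t)]);v=np.cross(n,u)
  n0=np.array([-.5*np.cos(yaw),-.5*np.sin(yaw),.866])
  # key axis passes approx through point 12mm inside slot
  C=K-n0*.0125
  O=C+n*(.0125+d)
  return [O+n*h+u*a+v*b for h,a in((0,.011),(.008,.016),(.048,.016),(.048,-.016)) for b in(-.0045,.0045)]
for d,th in((0,30),(.003,30),(.006,30),(0,24),(.003,25),(.0,36),(.005,36)):
  print(d,th,((proj('scene',P(d,th))-[315,150])*10+[10,-7]).round().astype(int).tolist())
E
```

```text
0 30 [[306, 527], [344, 521], [308, 503], [346, 496], [290, 340], [329, 333], [260, 295], [298, 289]]
0.003 30 [[305, 515], [343, 509], [306, 491], [344, 484], [289, 327], [327, 321], [258, 283], [296, 277]]
0.006 30 [[304, 503], [342, 497], [305, 479], [343, 472], [287, 315], [326, 308], [257, 271], [295, 265]]
0 24 [[308, 534], [346, 527], [310, 513], [349, 506], [297, 357], [336, 350], [265, 299], [303, 292]]
0.003 25 [[307, 521], [345, 515], [309, 500], [347, 493], [295, 342], [334, 335], [263, 286], [301, 280]]
0.0 36 [[304, 521], [342, 514], [305, 493], [343, 486], [283, 325], [322, 319], [255, 295], [292, 289]]
0.005 36 [[302, 500], [340, 493], [302, 472], [340, 466], [281, 304], [319, 297], [252, 274], [290, 268]]
```

View pics/q2.png

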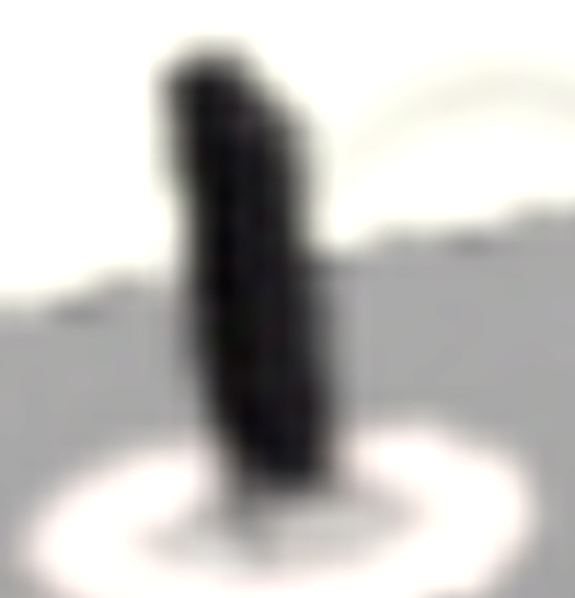

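apply_moves([
  [30, 2.5, 0.3, 0, 0],
  [30, 4.4, 1.2, 0, 0],
  [30, 4.85, 3.0, 0, 0],
  [30, 4.85, 4.4, 0, 0],
  [30, 4.85, 4.4, 0, 0],
  [5, 4.85, 4.4, 0, 0],
  [5, 4.85, 4.4, 0, 0],
  [5, 4.85, 4.4, 0, 0],
], squeeze=40)

```text
t: 14.98
tcp_pos: [0.6074, 0.1051, 0.1036]
tool_rot: [-0.707, 0.02, -0.023, 0.707]
force: [0.8, -0.3, 0.3]
finger_gap: 0.098
```

```bash
python3 look.py r 260 160 80 60 315 150 60 55; python3 -c "
from h import *
K=(.628,.1035,.09)
rel(tgt(.0,K),86.5)
"
```

```text
top scale 10 tcp-> [[381.779  380.7702]]
scene scale 10 tcp-> [[286.1314 409.3923]]
xyz [ 0.1209  0.0879 -0.0119] twist 0.0034400224465741757 now h 86.53440022446576 tcp [0.6074 0.1051 0.1034] F [1.0228 0.9776 0.8086] gap 8.44510364498665 t 15.075
```

View pics/r_scene.png

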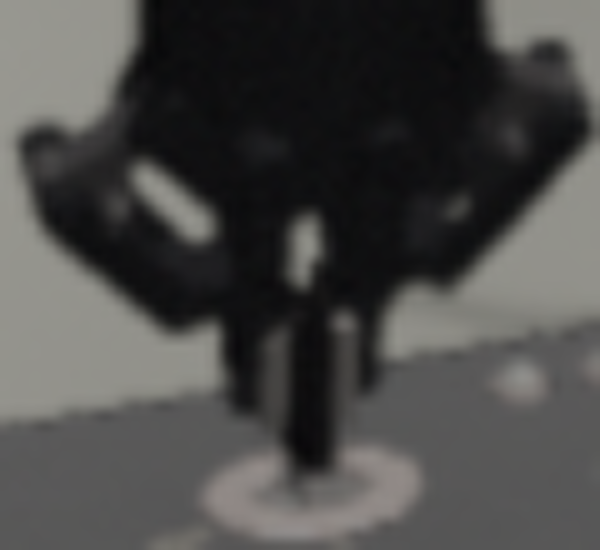

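apply_moves([
  [5, 0.08, 0.05, 0, 0],
  [5, 0.15, 0.14, 0, 0],
  [5, 0.18, 0.22, 0, 0],
  [5, 0.18, 0.28, 0, 0],
  [5, 0.18, 0.28, 0, 0],
], squeeze=50)

```text
t: 15.7
tcp_pos: [0.6086, 0.1051, 0.1018]
tool_rot: [0.707, -0.022, 0.02, -0.707]
force: [-18.3, -0.4, 48.9]
finger_gap: 0.101
```

```bash
python3 look.py s 260 160 80 60 315 150 60 55; python3 -c "
from h import *
K=(.628,.1035,.09)
rel(tgt(.0,K),86.5)
"
```

```text
top scale 10 tcp-> [[381.9868 378.3741]]
scene scale 10 tcp-> [[287.4715 418.1417]]
xyz [ 0.0828  0.0372 -0.0155] twist 0.009848529727710798 now h 86.59848529727711 tcp [0.6086 0.1051 0.1019] F [-18.4397  -0.8507  49.264 ] gap 7.937533367296849 t 15.8
```

View pics/s_scene.png

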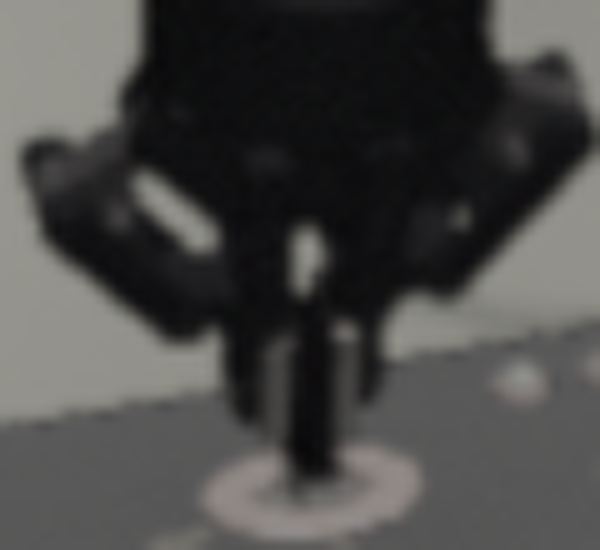

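apply_moves([
  [5, 0, -0.18, 0, 0],
  [5, 0.06, -0.25, 0, 0],
  [5, 0.14, -0.28, 0, 0],
  [5, 0.14, -0.28, 0, 0],
], squeeze=25)

```text
t: 16.3
tcp_pos: [0.6088, 0.1051, 0.1028]
tool_rot: [0.707, -0.026, 0.016, -0.707]
force: [-12.2, 1.9, 15.3]
finger_gap: 0.091
```

```bash
python3 look.py t 260 160 80 60 315 150 60 55; python3 -c "
from h import *
K=(.628,.1035,.09)
rel(tgt(.0,K),86.5)
"
```

```text
top scale 10 tcp-> [[381.9672 376.9861]]
scene scale 10 tcp-> [[287.5933 416.359 ]]
xyz [ 0.0775  0.066  -0.0147] twist 0.007164071848058029 now h 86.5716407184806 tcp [0.6088 0.1051 0.1028] F [-13.4693   1.1411  14.8974] gap 8.143650830643045 t 16.4
```

View pics/t_scene.png

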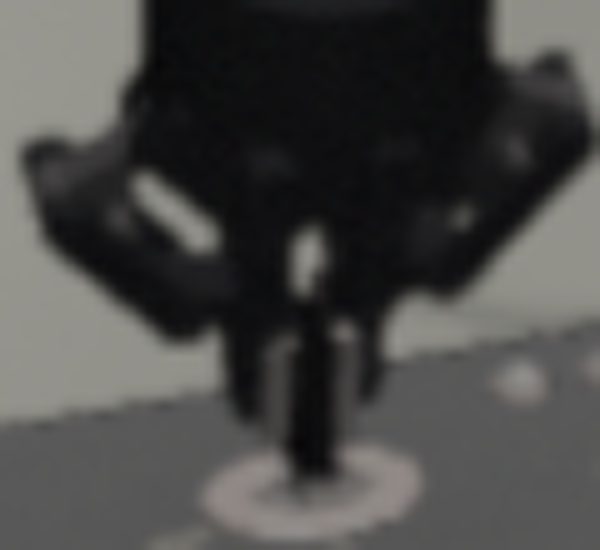

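apply_moves([
  [5, 0.08, -0.1, 0, 0],
  [5, 0.16, -0.15, 0, 0],
  [5, 0.22, -0.15, 0, 0],
  [5, 0.22, -0.15, 0, 0],
], squeeze=20)

```text
t: 16.9
tcp_pos: [0.6132, 0.1048, 0.1043]
tool_rot: [0.707, -0.029, 0.014, -0.707]
force: [-11.3, 1.1, 4.4]
finger_gap: 0.095
```

```bash
python3 look.py u 260 160 80 60 315 150 60 55; python3 -c "
from h import *
K=(.628,.1035,.09)
rel(tgt(.0,K),86.5)
"
```

```text
top scale 10 tcp-> [[381.8908 361.6109]]
scene scale 10 tcp-> [[292.3905 426.2824]]
xyz [-0.0676  0.121  -0.0156] twist 0.007116273522120764 now h 86.57116273522122 tcp [0.6132 0.1049 0.1043] F [-11.2263   0.7925   3.4971] gap 8.234117735393825 t 17.0
```

View pics/u_scene.png

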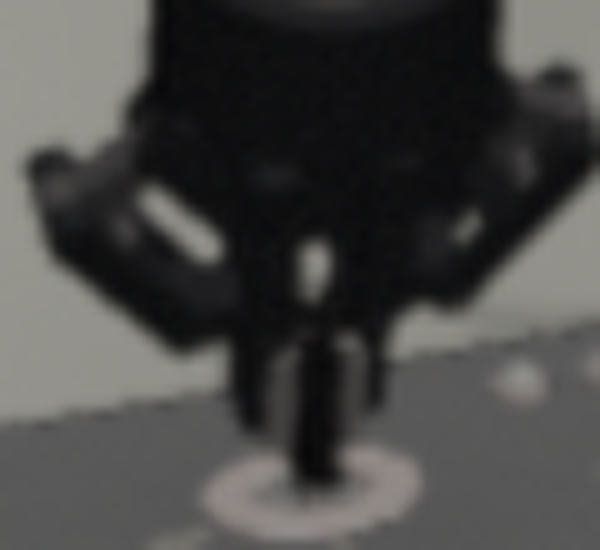

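apply_moves([
  [5, 0.0, 0.1, 0, 0],
  [5, 0.02, 0.2, 0, 0],
  [5, 0.05, 0.3, 0, 0],
  [5, 0.05, 0.3, 0, 0],
], squeeze=45)

```text
t: 17.5
tcp_pos: [0.6134, 0.1049, 0.1035]
tool_rot: [0.707, -0.028, 0.013, -0.707]
force: [-27.6, 0.2, 46.7]
finger_gap: 0.099
```

```bash
python3 look.py v 260 160 80 60 315 150 60 55; python3 -c "
from h import *
K=(.628,.1035,.09)
rel(tgt(.0,K),86.5)
"
```

```text
top scale 10 tcp-> [[381.9488 361.6702]]
scene scale 10 tcp-> [[292.653  429.1533]]
xyz [-0.0738  0.0936 -0.0158] twist 0.012236471007787486 now h 86.62236471007787 tcp [0.6133 0.1049 0.1035] F [-26.6932  -0.6005  47.139 ] gap 7.928708093711669 t 17.6
```

View pics/v_scene.png

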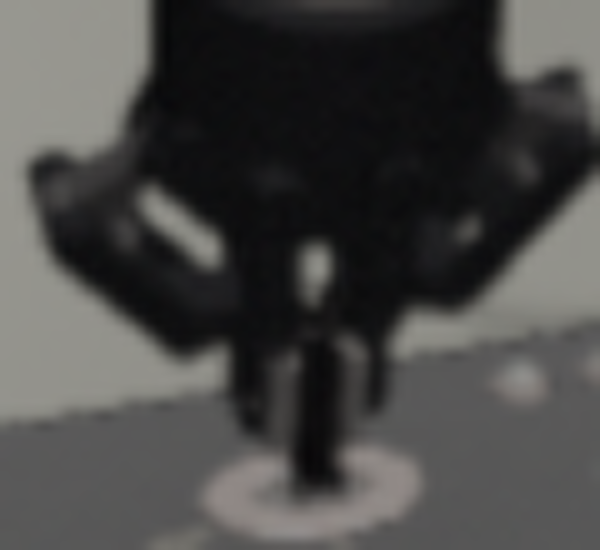

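apply_moves([
  [5, -0.06, -0.15, 0, 0],
  [5, -0.11, -0.28, 0, 0],
  [5, -0.11, -0.28, 0, 0],
])

```text
t: 17.98
tcp_pos: [0.6129, 0.1048, 0.1043]
tool_rot: [-0.707, 0.027, -0.015, 0.707]
force: [-10.0, 0.7, 3.6]
finger_gap: 0.096
```

```bash
python3 -c "
from h import *
K=(.628,.1035,.09)
rel(tgt(.0,K),86.5)
"
```

```text
xyz [-0.0611  0.1206 -0.0148] twist 0.005743374975725146 now h 86.55743374975725 tcp [0.6129 0.1048 0.1043] F [-9.9916  0.7428  3.5645] gap 8.19209982797672 t 17.975
```

apply_moves([
  [20, -0.05, 0, 0, 0],
  [30, -0.05, 0, 0, 0],
  [40, -0.05, 0, 0, 0],
  [40, -0.1, -1.2, 0, 0],
  [40, -0.5, -3.0, 0, 0],
  [40, -2, -4.0, 0, 0],
  [40, -4, -4.0, 0, 0],
  [40, -6, -4.0, 0, 0],
  [40, -6, -4.0, 0, 0],
])

```text
t: 19.1
tcp_pos: [0.4336, 0.1156, 0.2247]
tool_rot: [0.707, -0.024, 0.018, -0.707]
force: [0.8, -0.1, -0.6]
finger_gap: 0.467
```

```bash
python3 look.py w 260 160 80 60 315 150 60 55; python3 -c "
from h import *
K=(.628,.1035,.09)
rel(tgt(.0,K),86.5)
im=cv2.imread('pics/w_scene.png')[260:520,190:440]
im=np.clip(im.astype(float)*2,0,255).astype(np.uint8)
cv2.imwrite('pics/w2.png',cv2.resize(im,None,fx=2.3,fy=2.3,interpolation=cv2.INTER_CUBIC))
"
```

```text
top scale 10 tcp-> [[340.8817 914.0468]]
scene scale 10 tcp-> [[ 120.4904 -475.1821]]
xyz [ 5.6506  4.1961 -0.0128] twist 0.004361577381999382 now h 86.54361577382 tcp [0.4415 0.1151 0.2262] F [ 0.3904 -0.2539 -0.0723] gap 40.068170011361985 t 19.2
```

View pics/w2.png

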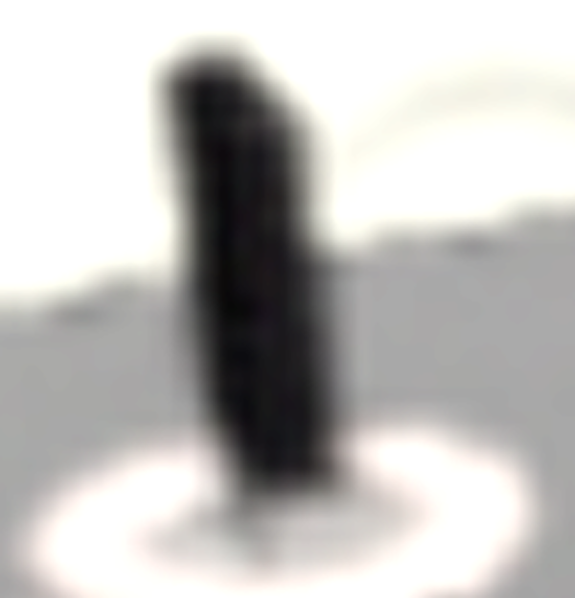

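View pics/w_top.png

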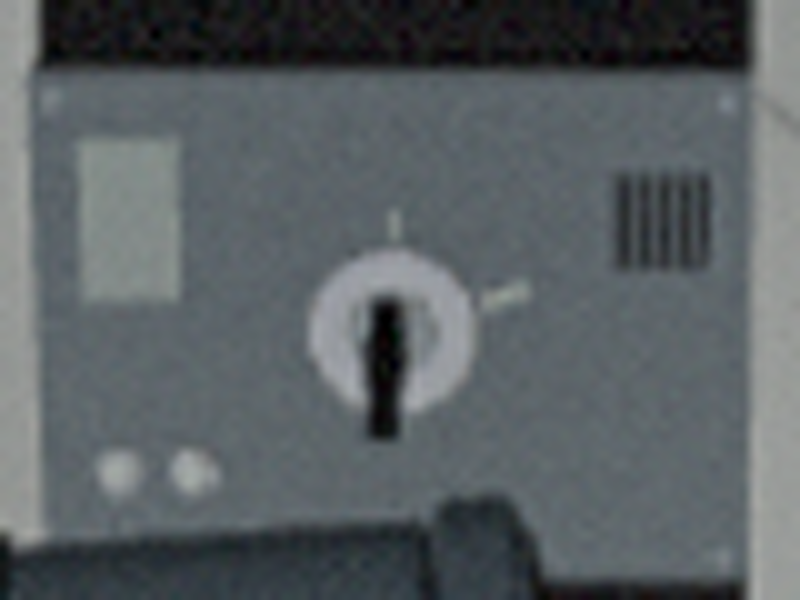

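```bash
python3 - <<'E'
from h import *
K=np.array([.628,.1035,.09]);yaw=-.06
n0=np.array([-.5*np.cos(yaw),-.5*np.sin(yaw),.866])
ring=K+n0*.004
bt=np.array([392,332])-((proj('top',ring)-[260,160])*10)[0]; bs=np.array([312,492])-((proj('scene',ring)-[315,150])*10)[0]
print(bt,bs)
def P(d,th,la,ps):
  A=R.from_euler('z',yaw)*R.from_euler('y',-30,degrees=True)
  B=A*R.from_euler('z',-ps,degrees=True)*R.from_euler('y',-(th-30),degrees=True)*R.from_euler('x',la,degrees=True)
  C=K-n0*.0125
  f=lambda x,y,z:C+B.apply([x,y,z+.0125+d])
  return f
def model(p):
  f=P(*p)
  s=[f(-.016,-.0045,.048),f(-.016,.0045,.048),f(.016,-.0045,.048),f(.016,-.0045,.008),f(.016,.0045,.008)]
  # scene left = -y
  t=[f(-.016,0,.048)]
  t2=[f(.016,0,.008),f(.016,0,.048)]
  S=(proj('scene',s)-[315,150])*10+bs; T=(proj('top',t)-[260,160])*10+bt; T2=(proj('top',t2)-[260,160])*10+bt
  return S,T,T2
for p in([0,30,0,0],[0,36,0,0],[.002,36,0,0],[.004,36,0,0],[.002,34,2,0]):
  print(p,*[a.round().astype(int).tolist() for a in model(p)])
E
```

```text
[5.6529 2.5204] [ 9.2576 -6.239 ]
[0, 30, 0, 0] [[259, 296], [297, 290], [289, 341], [307, 504], [345, 497]] [[384, 423]] [[391, 285], [382, 319]]
[0, 36, 0, 0] [[254, 296], [292, 289], [283, 326], [304, 494], [342, 487]] [[384, 442]] [[390, 293], [382, 342]]
[0.002, 36, 0, 0] [[253, 288], [291, 281], [281, 318], [303, 486], [341, 479]] [[384, 444]] [[390, 296], [382, 344]]
[0.004, 36, 0, 0] [[252, 279], [290, 273], [280, 309], [302, 477], [340, 471]] [[383, 447]] [[390, 298], [381, 347]]
[0.002, 34, 2, 0] [[246, 290], [283, 282], [274, 325], [301, 490], [339, 482]] [[391, 438]] [[393, 292], [389, 336]]
```

```bash
python3 -c "
from h import *
rel([.606,.1048,.1195],86.5)"
```

```text
xyz [ 5.4844  3.5704 -0.0135] twist 0.004361577381999382 now h 86.54361577382 tcp [0.4415 0.1151 0.2262] F [ 0.3904 -0.2539 -0.0723] gap 40.068170011361985 t 19.2
```

apply_moves([
  [35, 2.5, 0.3, 0, 0],
  [35, 4.5, 0.6, 0, 0],
  [35, 5.4, 1.2, 0, 0],
  [35, 5.4, 2.8, 0, 0],
  [30, 5.4, 3.57, 0, 0],
  [30, 5.4, 3.57, 0, 0],
  [30, 5.4, 3.57, 0, 0],
])

```text
t: 20.08
tcp_pos: [0.6047, 0.1051, 0.1192]
tool_rot: [-0.707, 0.02, -0.023, 0.707]
force: [0.4, -0.7, 0.5]
finger_gap: 0.352
```

```bash
python3 -c "
from h import *
rel([.606,.1048,.1195],86.5)"
```

```text
xyz [ 0.0453 -0.0092 -0.0066] twist 0.001546148996857255 now h 86.51546148996856 tcp [0.6047 0.1051 0.1192] F [ 0.4005 -0.7264  0.5437] gap 30.025906118228058 t 20.075
```

apply_moves([
  [13, 0.03, 0, 0, 0],
  [13, 0.03, 0, 0, 0],
  [13, 0.03, 0, 0, 1],
  [13, 0.03, 0, 0, 2],
  [14, 0.03, 0, 0, 3],
  [14, 0.03, 0, 0, 4],
  [15, 0.03, 0, 0, 5],
  [15, 0.03, 0, 0, 6],
  [15, 0.03, 0, 0, 6],
], squeeze=30)

```text
t: 21.2
tcp_pos: [0.604, 0.106, 0.1196]
tool_rot: [-0.601, 0.371, -0.372, 0.603]
force: [-0.8, 3.1, 3.7]
finger_gap: 0.179
```

```bash
python3 look.py x 260 160 80 60 315 150 60 55; python3 -c "
from h import *
rel([.606,.1048,.1195],86.5);print(manip.sense()['ft_torque'],manip.sense()['q'])"
```

```text
top scale 10 tcp-> [[376.0011 379.0491]]
scene scale 10 tcp-> [[287.1267 353.5431]]
xyz [ 0.0625 -0.0005  0.0477] twist -5.980426702604371 now h 26.695732973956304 tcp [0.6039 0.1058 0.1195] F [-1.4512  3.1458  5.4625] gap 15.236155701817063 t 21.3
[0.5652 0.0285 0.0838] [-0.0089  0.6514  1.56    0.001   0.9282 -0.4754]
```

View pics/x_scene.png

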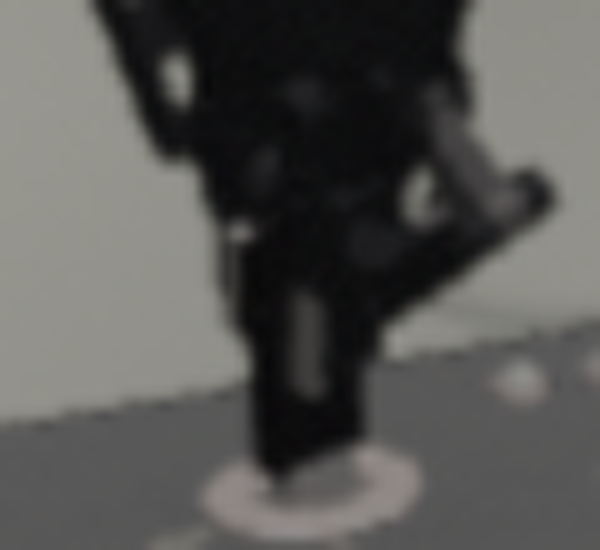

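apply_moves([
  [16, 0.03, 0, 0, 1],
  [17, 0.03, 0, 0, 2],
  [17, 0.03, 0, 0, 3],
  [17, 0.03, 0, 0, 3.5],
  [17, 0.03, 0, 0, 3.5],
])

```text
t: 21.92
tcp_pos: [0.6046, 0.1052, 0.1197]
tool_rot: [0.461, -0.535, 0.535, -0.463]
force: [-1.3, 3.3, 6.1]
finger_gap: 0.2
```

```bash
python3 look.py y 260 160 80 60 315 150 60 55; python3 -c "
from h import *
rel([.606,.1048,.1195],86.5);print(manip.sense()['ft_torque'],manip.sense()['q'])"
```

```text
top scale 10 tcp-> [[378.8216 377.0115]]
scene scale 10 tcp-> [[284.2771 356.0947]]
xyz [0.0048 0.0055 0.0492] twist -9.481080785742039 now h -8.310807857420388 tcp [0.6046 0.1052 0.1197] F [-0.2266  3.8914  7.6096] gap 16.83728470680456 t 22.025
[0.7088 0.084  0.2447] [-0.0102  0.6516  1.5589  0.0013  0.9287  0.1341]
```

View pics/y_scene.png

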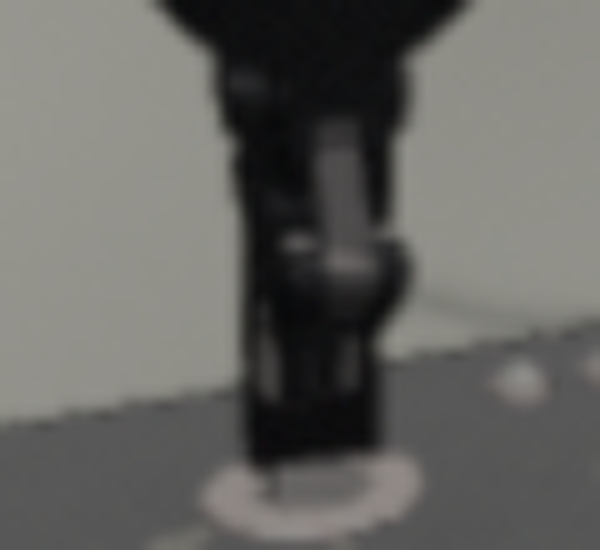

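apply_moves([
  [17, 0, 0, 0, 0.8],
  [17, 0, 0, 0, 1.5],
  [17, 0, 0, 0, 1.5],
])

```text
t: 22.4
tcp_pos: [0.6048, 0.1053, 0.1206]
tool_rot: [0.388, -0.59, 0.591, -0.39]
force: [-1.2, 4.4, 11.5]
finger_gap: 0.202
```

```bash
python3 look.py y2 260 160 80 60 315 150 60 55; python3 -c "
from h import *
rel([.606,.1048,.1195],86.5);print(manip.sense()['ft_torque'],manip.sense()['q'])"
```

```text
top scale 10 tcp-> [[378.2787 375.5906]]
scene scale 10 tcp-> [[285.0678 354.2391]]
xyz [-0.001   0.0356  0.0432] twist -10.963895768684086 now h -23.13895768684086 tcp [0.6048 0.1053 0.1206] F [-2.3623  4.6129 10.8163] gap 16.890250827770622 t 22.5
[0.7894 0.0864 0.8388] [-0.0096  0.6503  1.5584  0.0005  0.9294  0.3939]
```

View pics/y2_scene.png

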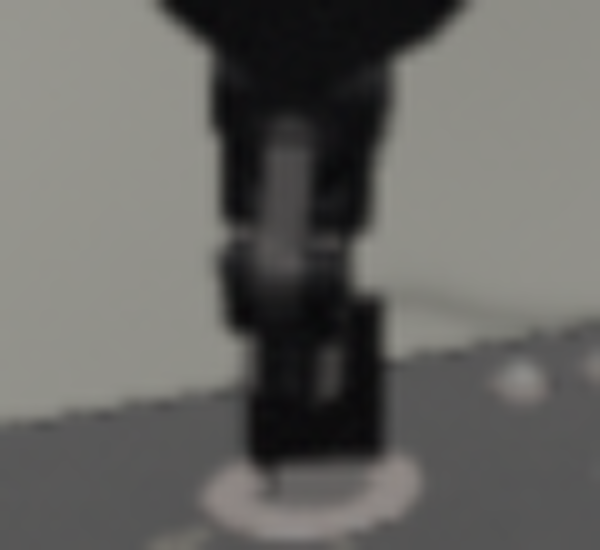

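apply_moves([
  [22, 0, 0, 0, -1],
  [30, 0, 0, 0, -2],
  [40, 0, 0, 0, -3],
  [40, 0, 0, 0, -3],
  [40, 0, -2.0, 0, -3],
  [40, 0, -3.5, 1.5, -3],
  [40, 0, -3.5, -3.5, -3],
  [40, 0, -3.5, -5.5, -3],
  [40, 0, -3.5, -5.8, -3],
])

```text
t: 23.62
tcp_pos: [0.4707, 0.1616, 0.2233]
tool_rot: [0.527, -0.471, 0.472, -0.527]
force: [-0.1, 0.1, -0.2]
finger_gap: 0.467
```

```bash
python3 look.py z1 260 160 80 60 315 150 60 55; python3 -c "
from h import *
rel([.606,.1048,.1195],86.5)
im=cv2.imread('pics/z1_scene.png')[260:540,170:450]
im=np.clip(im.astype(float)*1.6,0,255).astype(np.uint8)
cv2.imwrite('pics/z12.png',cv2.resize(im,None,fx=2,fy=2,interpolation=cv2.INTER_CUBIC))"
```

```text
top scale 10 tcp-> [[162.5835 783.8447]]
scene scale 10 tcp-> [[ 355.1656 -406.2562]]
xyz [2.4681 3.3729 4.538 ] twist -7.988635708621598 now h 6.613642913784017 tcp [0.4633 0.1628 0.2222] F [ 0.065  -0.4511  0.7445] gap 39.9345714841293 t 23.725
```

View pics/z12.png

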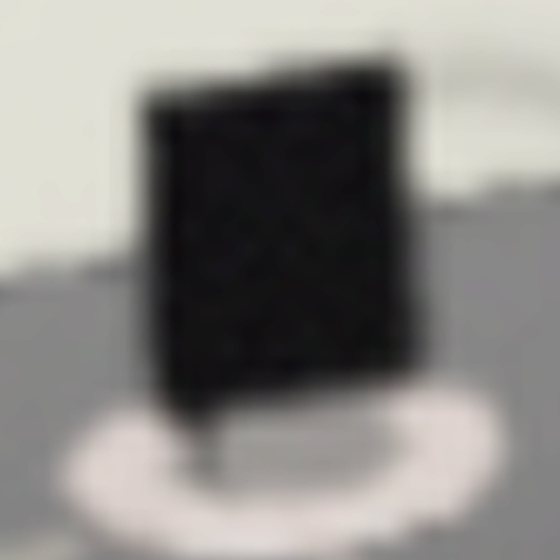

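View pics/z1_top.png

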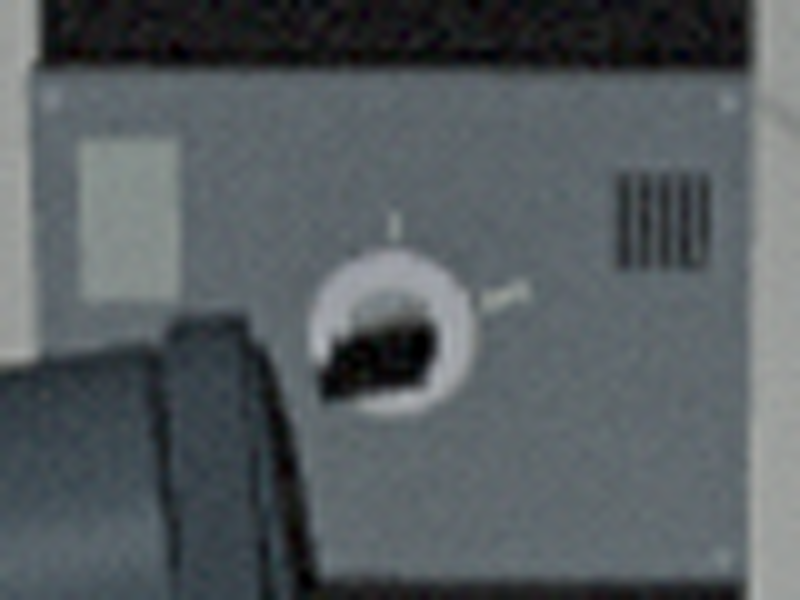

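```bash
cat > fitk.py <<'E'
from h import *
K=np.array([.628,.1035,.09]);yaw=-.06
n0=np.array([-.5*np.cos(yaw),-.5*np.sin(yaw),.866])
bs=np.array([9.26,-6.24]);bt=np.array([5.65,2.52])
A=R.from_euler('z',yaw)*R.from_euler('y',-30,degrees=True)
def pts(p,L):
  d,ps,lx,ly=p
  B=A*R.from_euler('z',-ps,degrees=True)*R.from_euler('yx',[lx,ly],degrees=True)
  return K-n0*.0125+B.apply(np.array(L)+[0,0,.0125+d])
# after ~75deg cw: key x -> -y (scene left); key y -> +x (towards scene cam)
L=[[.016,.0045,.048],[-.016,.0045,.048],[-.016,.0045,.008],[.016,.0045,.008]]
def S(p): return (proj('scene',pts(p,L))-[315,150])*10+bs
def T(p): return (proj('top',pts(p,[[.016,0,.028],[-.016,.0,.048],[.016,-.0045,.048],[-.016,-.0045,.048]]))-[260,160])*10+bt
E
python3 - <<'E'
from fitk import *
obs=np.array([[244,314],[372,299],[382,447],[252,465]])
r=least_squares(lambda p:np.r_[((S(p)-obs)/3).ravel(),p[2]/4,p[3]/4,0],[0,75,0,0],x_scale=[.002,5,3,3])
print(r.x,S(r.x).round(),T(r.x).round(),2*r.cost)
for p in([0,72,0,0],[0,80,0,0],[.002,80,0,5]): print(p,S(p).round().tolist(),T(p).round().tolist())
E
```

```text
[ 0.0083 91.2572 -1.2531 -7.7141] [[239. 314.]
 [378. 294.]
 [385. 448.]
 [249. 469.]] [[436. 341.]
 [322. 347.]
 [431. 365.]
 [322. 362.]] 16.740746533554283
[0, 72, 0, 0] [[243.0, 338.0], [363.0, 302.0], [379.0, 463.0], [261.0, 500.0]] [[438.0, 338.0], [332.0, 387.0], [439.0, 370.0], [337.0, 401.0]]
[0, 80, 0, 0] [[236.0, 336.0], [365.0, 305.0], [381.0, 466.0], [254.0, 498.0]] [[439.0, 345.0], [330.0, 380.0], [439.0, 377.0], [333.0, 395.0]]
[0.002, 80, 0, 5] [[226.0, 320.0], [355.0, 289.0], [377.0, 454.0], [250.0, 486.0]] [[441.0, 358.0], [333.0, 399.0], [442.0, 396.0], [336.0, 413.0]]
```

```bash
python3 - <<'E'
import cv2,numpy as np
im=cv2.imread('pics/z1_top.png')[230:440,280:560]
im=np.clip(im.astype(float)*1.3,0,255).astype(np.uint8)
cv2.imwrite('pics/z1t.png',cv2.resize(im,None,fx=2.8,fy=2.8,interpolation=cv2.INTER_CUBIC))
E
```

```text
(no output)
```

View pics/z1t.png

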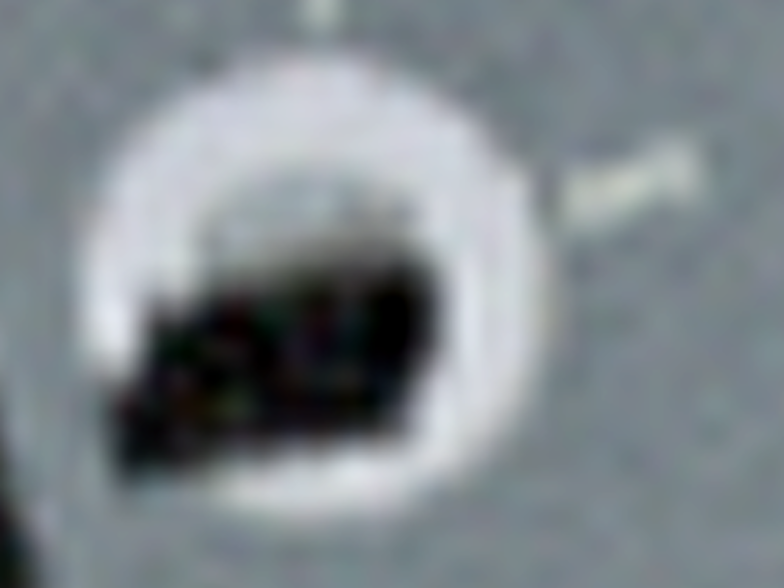

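```bash
python3 - <<'E'
from fitk import *
obs=np.array([[242,314],[374,298],[384,449],[252,467]])
LT=[[.016,-.0045,.048],[-.016,-.0045,.048],[.016,.0045,.008],[-.016,.0045,.008]]
ot=np.array([[428,386],[322,402],[437,317],[332,335]])
def TT(p): return (proj('top',pts(p,LT))-[260,160])*10+bt
for reg in(2,5,20):
  r=least_squares(lambda p:np.r_[((S(p)-obs)/4).ravel(),((TT(p)-ot)/4).ravel(),p[2]/reg,p[3]/reg],[0,75,0,0],x_scale=[.002,5,3,3])
  print(reg,r.x,(S(r.x)-obs).round().tolist(),(TT(r.x)-ot).round().tolist(),2*r.cost)
for p in([0,72,0,0],[0,80,0,0],[.002,80,0,5],[0,80,-4,0]): print(p,S(p).round().tolist(),TT(p).round().tolist())
E
```

```text
2 [ 0.0044 82.0129 -2.3569  0.3385] [[1.0, -2.0], [-0.0, -10.0], [-0.0, 2.0], [2.0, 9.0]] [[1.0, 0.0], [0.0, -3.0], [-0.0, 3.0], [1.0, -3.0]] 15.915161284743856
5 [ 0.0043 81.9706 -2.479   0.4607] [[1.0, -2.0], [0.0, -10.0], [-0.0, 2.0], [2.0, 9.0]] [[1.0, 1.0], [-0.0, -3.0], [-0.0, 3.0], [1.0, -3.0]] 14.655558280012503
20 [ 0.0043 81.9615 -2.5031  0.4871] [[1.0, -2.0], [0.0, -10.0], [-0.0, 3.0], [2.0, 9.0]] [[1.0, 1.0], [-0.0, -3.0], [-0.0, 3.0], [1.0, -3.0]] 14.414454642726586
[0, 72, 0, 0] [[243.0, 338.0], [363.0, 302.0], [379.0, 463.0], [261.0, 500.0]] [[439.0, 370.0], [337.0, 401.0], [436.0, 307.0], [337.0, 337.0]]
[0, 80, 0, 0] [[236.0, 336.0], [365.0, 305.0], [381.0, 466.0], [254.0, 498.0]] [[439.0, 377.0], [333.0, 395.0], [440.0, 313.0], [337.0, 330.0]]
[0.002, 80, 0, 5] [[226.0, 320.0], [355.0, 289.0], [377.0, 454.0], [250.0, 486.0]] [[442.0, 396.0], [336.0, 413.0], [441.0, 321.0], [338.0, 338.0]]
[0, 80, -4, 0] [[253.0, 328.0], [382.0, 306.0], [387.0, 470.0], [259.0, 492.0]] [[425.0, 380.0], [319.0, 396.0], [435.0, 315.0], [333.0, 330.0]]
```

```bash
python3 -c "
from h import *
rel(tgt(.005,(.628,.1035,.09)),92)"
```

```text
xyz [2.4823 3.8528 4.6266] twist -8.538635708621598 now h 6.613642913784017 tcp [0.4633 0.1628 0.2222] F [ 0.065  -0.4511  0.7445] gap 39.9345714841293 t 23.725
```

apply_moves([
  [55, 2.48, 0.5, 4.63, -8.54],
  [55, 2.48, 0.5, 4.63, -8.54],
  [55, 2.48, 0.5, 4.63, -8.54],
  [55, 2.48, 0.5, 4.63, -8.54],
  [55, 2.48, 0.5, 4.63, -8.54],
  [55, 2.48, 0.5, 4.63, -8.54],
  [55, 2.48, 0.5, 4.63, -8.54],
  [55, 2.48, 1.0, 4.63, -8.54],
  [55, 2.48, 1.0, 4.63, -8.54],
  [55, 2.48, 1.0, 4.63, -8.54],
])

```text
t: 24.98
tcp_pos: [0.6191, 0.1031, 0.1934]
tool_rot: [0.707, 0.011, -0.011, -0.707]
force: [0.1, 0.4, 0.1]
finger_gap: 0.642
```

```bash
python3 -c "
from h import *
rel(tgt(.005,(.628,.1035,.09)),92)"
```

```text
xyz [-0.3517  2.943   0.0653] twist -0.026632042468509098 now h 91.7336795753149 tcp [0.6191 0.1031 0.1934] F [0.0831 0.4356 0.0874] gap 54.83589117062076 t 24.975
```

apply_moves([
  [55, -0.35, 0.5, 0.06, 0],
  [55, -0.35, 1.8, 0.06, 0],
  [55, -0.35, 2.94, 0.06, 0],
  [55, -0.35, 2.94, 0.06, 0],
  [55, -0.35, 2.94, 0.06, 0],
])

```text
t: 25.6
tcp_pos: [0.6095, 0.1048, 0.1064]
tool_rot: [0.707, 0.012, -0.011, -0.707]
force: [0.2, 0.3, -0.2]
finger_gap: 0.645
```

```bash
python3 look.py A 260 160 80 60 315 150 60 55; python3 -c "
from h import *
rel(tgt(.004,(.628,.1035,.09)),92)"
```

```text
top scale 10 tcp-> [[382.1973 371.8129]]
scene scale 10 tcp-> [[287.5554 408.8946]]
xyz [-0.0258  0.0939 -0.0036] twist -0.010030781485812667 now h 91.89969218514189 tcp [0.6098 0.1048 0.107 ] F [ 0.238  -0.1424  0.5448] gap 54.779448116223016 t 25.7
```

View pics/A_scene.png

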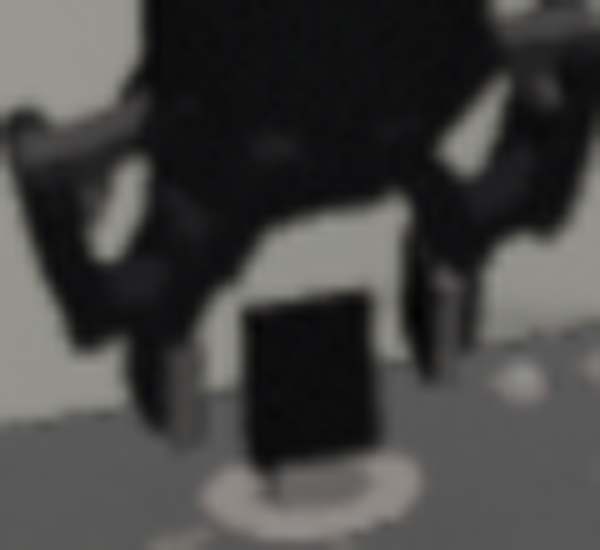

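apply_moves([
  [40, 0, 0.06, 0, 0],
  [26, 0, 0.06, 0, 0],
  [26, 0, 0.06, 0, 0],
  [26, 0, 0.06, 0, 0],
], squeeze=40)

```text
t: 26.2
tcp_pos: [0.6087, 0.1047, 0.1043]
tool_rot: [0.707, 0.012, -0.011, -0.707]
force: [-0.8, -0.3, 6.6]
finger_gap: 0.369
```

```bash
python3 look.py B 260 160 80 60 315 150 60 55; python3 -c "
from h import *
rel(tgt(.004,(.628,.1035,.09)),92);print(manip.sense()['ft_torque'])"
```

```text
top scale 10 tcp-> [[382.9654 375.9875]]
scene scale 10 tcp-> [[286.0269 412.2346]]
xyz [ 0.0106  0.0023 -0.002 ] twist -0.007024461208584398 now h 91.92975538791414 tcp [0.6087 0.1047 0.1043] F [-0.8389 -0.499   6.0941] gap 31.795296825063836 t 26.3
[-0.1341  0.1446  0.0039]
```

View pics/B_scene.png

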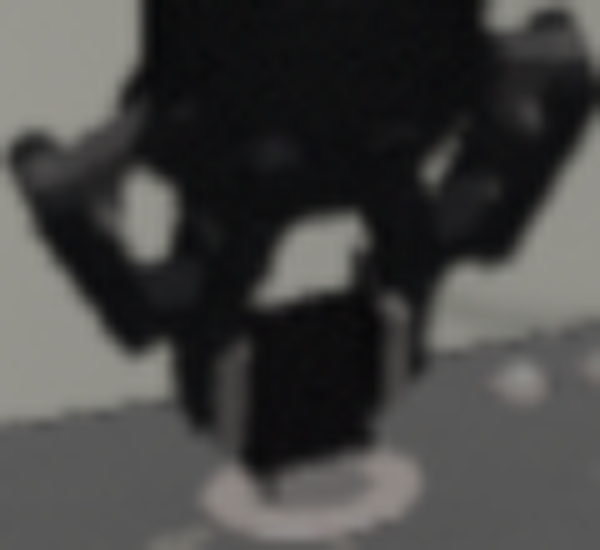

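apply_moves([
  [26, 0.04, 0.08, 0, 0],
  [26, 0.08, 0.15, 0, 0],
  [26, 0.12, 0.21, 0, 0],
  [26, 0.12, 0.21, 0, 0],
], squeeze=60)

```text
t: 26.8
tcp_pos: [0.6089, 0.1047, 0.1035]
tool_rot: [0.707, 0.011, -0.014, -0.707]
force: [-16.0, -2.6, 39.9]
finger_gap: 0.362
```

```bash
python3 look.py C 260 160 80 60 315 150 60 55; python3 -c "
from h import *
rel(tgt(.004,(.628,.1035,.09)),92);print(manip.sense()['ft_torque'])"
```

```text
top scale 10 tcp-> [[383.0956 375.8332]]
scene scale 10 tcp-> [[286.2503 415.1603]]
xyz [ 0.0018 -0.0226 -0.0016] twist -0.0013128320679470563 now h 91.98687167932053 tcp [0.609  0.1047 0.1035] F [-16.9988  -3.2747  40.1524] gap 31.004009204638077 t 26.9
[-0.4588  2.53   -0.0399]
```

View pics/C_scene.png

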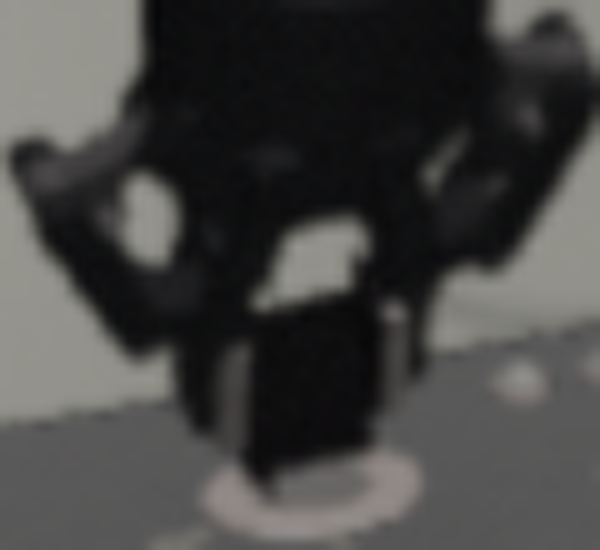

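apply_moves([
  [26, -0.04, -0.08, 0, 0],
  [26, 0.02, -0.11, 0, 0],
  [26, 0.08, -0.14, 0, 0],
  [26, 0.14, -0.17, 0, 0],
  [26, 0.14, -0.17, 0, 0],
], squeeze=35)

```text
t: 27.52
tcp_pos: [0.6096, 0.1048, 0.1043]
tool_rot: [0.707, 0.007, -0.017, -0.707]
force: [-14.9, -2.1, 23.0]
finger_gap: 0.363
```

```bash
python3 look.py D 260 160 80 60 315 150 60 55; python3 -c "
from h import *
rel(tgt(.004,(.628,.1035,.09)),92);print(manip.sense()['ft_torque'])"
```

```text
top scale 10 tcp-> [[382.6043 373.1107]]
scene scale 10 tcp-> [[287.4804 414.9941]]
xyz [-0.0174  0.0036 -0.0047] twist -0.0024536901044569957 now h 91.97546309895543 tcp [0.6096 0.1048 0.1043] F [-14.8698  -2.3261  23.6439] gap 30.979668928849303 t 27.625
[-0.5397  2.5234 -0.0551]
```

View pics/D_scene.png

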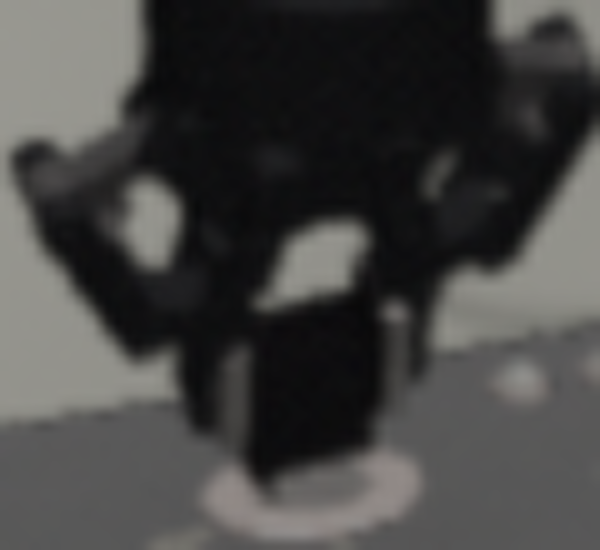

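apply_moves([
  [26, 0, -0.05, 0, 0],
  [26, 0.06, -0.08, 0, 0],
  [26, 0.12, -0.11, 0, 0],
  [26, 0.12, -0.11, 0, 0],
], squeeze=20)

```text
t: 28.12
tcp_pos: [0.6101, 0.1048, 0.1048]
tool_rot: [0.707, 0.005, -0.02, -0.707]
force: [-15.6, -3.8, 14.5]
finger_gap: 0.365
```

```bash
python3 look.py E1 260 160 80 60 315 150 60 55; python3 -c "
from h import *
rel(tgt(.004,(.628,.1035,.09)),92);print(manip.sense()['ft_torque'])"
```

```text
top scale 10 tcp-> [[382.2362 371.0142]]
scene scale 10 tcp-> [[288.4472 415.1303]]
xyz [-0.0358  0.0214 -0.0042] twist -0.002820653819281915 now h 91.97179346180718 tcp [0.6101 0.1048 0.1048] F [-14.646   -3.4015  13.1238] gap 30.43307373660475 t 28.225
[-0.5969  2.7664 -0.1273]
```

View pics/E1_scene.png

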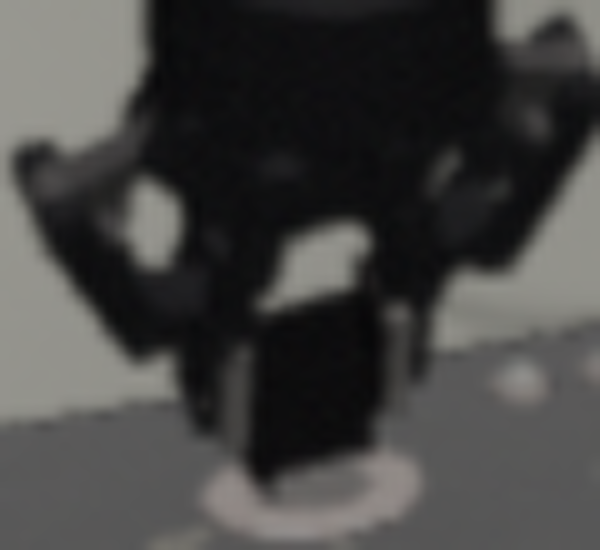

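```bash
python3 - <<'E'
import cv2,numpy as np
from fitk import *
im=cv2.imread('pics/z1_scene.png')[420:560,190:440].astype(float)
im=np.clip((im-20)*1.9,0,255).astype(np.uint8)
k=3.2
im=cv2.resize(im,None,fx=k,fy=k,interpolation=cv2.INTER_CUBIC)
cv2.imwrite('pics/zz.png',im)
for p in([0,81,-2.5,.5],[.0045,81,-2.5,.5]):
  q=(proj('scene',pts(p,[[.011,.0045,.008],[-.011,.0045,.008],[-.011,.0045,0],[.011,.0045,0],[.007,.003,0],[-.007,.003,0],[.016,.0045,.008],[-.016,.0045,.008]]))-[315,150])*10+bs
  print(((q-[190,420])*k).round().tolist())
E
```

```text
[[277.0, 224.0], [560.0, 167.0], [566.0, 270.0], [284.0, 327.0], [328.0, 310.0], [507.0, 274.0], [212.0, 236.0], [623.0, 155.0]]
[[273.0, 165.0], [556.0, 109.0], [562.0, 212.0], [280.0, 269.0], [324.0, 252.0], [503.0, 216.0], [208.0, 178.0], [620.0, 96.0]]
```

View pics/zz.png

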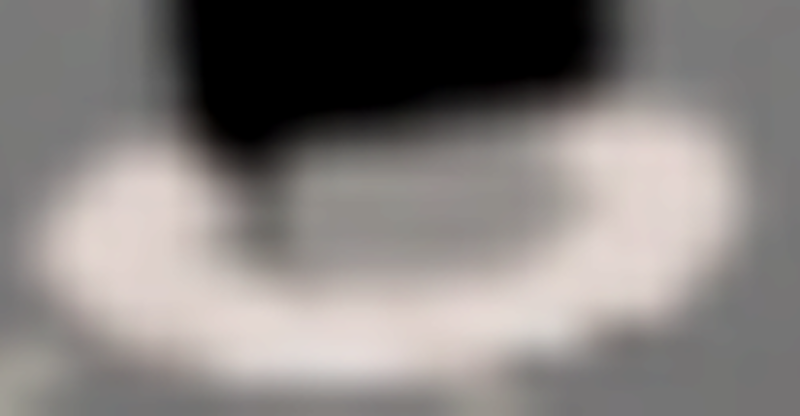

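```bash
cat > sil.py <<'E'
from fitk import *
def off(n): return np.array([315,150]) if n=='scene' else np.array([260,160])
B8=np.array([[x,y,z] for x in(-.016,.016) for y in(-.0045,.0045) for z in(.008,.048)])
def render(n,p,bias):
  q=p[:4]; P=pts(q,B8+[p[4],p[5],0]); uv=(proj(n,P)-off(n))*10+4.5+bias  # upscaled coords
  h=cv2.convexHull(uv.astype(np.float32))
  H=600 if n=='top' else 550; W=800 if n=='top' else 600
  m=np.zeros((H,W),np.uint8); cv2.fillConvexPoly(m,(h*16).round().astype(int),255,shift=4)
  return cv2.GaussianBlur(m,(0,0),6)/255.
def darkmask(n,tag,box,lo,hi):
  g=cv2.imread(f'pics/{tag}_{n}.png',0).astype(float)
  m=np.clip((hi-g)/(hi-lo),0,1); k=np.zeros_like(m);x0,y0,x1,y1=box;k[y0:y1,x0:x1]=1
  return m*k,k
def fitring(n,tag):
  # bias so that white ring (outer r 26, top of ring) matches bright mask
  g=cv2.imread(f'pics/{tag}_{n}.png',0).astype(float)
  a=np.linspace(0,2*np.pi,100)
  L=np.c_[.026*np.cos(a),.026*np.sin(a),0*a+.004]
  P=K+A.apply(L); uv=(proj(n,P)-off(n))*10+4.5
  c=uv.mean(0); box=(uv.min(0)-25,uv.max(0)+25)
  H,W=g.shape
  gb=np.clip((g-110)/50,0,1) if n=='scene' else np.clip((g-135)/40,0,1)
  def cost(b):
    m=np.zeros((H,W),np.uint8);cv2.fillConvexPoly(m,((uv+b)*16).round().astype(int),255,shift=4);m=cv2.GaussianBlur(m,(0,0),5)/255.
    x0,y0=(box[0]).astype(int);x1,y1=box[1].astype(int)
    # edge based: outside of ring should be non-bright
    s=m[y0:y1,x0:x1];t=gb[y0:y1,x0:x1]
    return -np.corrcoef(s.ravel(),t.ravel())[0,1]
  from scipy.optimize import minimize
  r=minimize(cost,[8,-4],method='Nelder-Mead',options=dict(initial_simplex=[[8,-6],[14,-6],[8,0]]));return r.x,r.fun
E
python3 - <<'E'
from sil import *
for n in('scene','top'):
  g=cv2.imread(f'pics/z1_{n}.png',0)
  print(n,[int(g[y,x]) for x,y in ([(320,380),(240,490),(150,480),(330,470),(100,200)] if n=='scene' else [(380,360),(340,300),(200,250),(395,310)])])
  for t in('w','z1'): print(t,fitring(n,t))
E
```

```text
scene [12, 132, 83, 90, 142]
w (array([  5.64  , -10.4147]), np.float64(-0.6487446111172928))
z1 (array([ 4.9326, -8.0833]), np.float64(-0.5945081867052694))
top [10, 159, 100, 118]
w (array([ 1.4893, -1.8391]), np.float64(-0.604277112478862))
z1 (array([ 1.4761, -1.1852]), np.float64(-0.5309565467838822))
```

```bash
cat > silfit.py <<'E'
from sil import *
from scipy.optimize import minimize
def run(tag,p0,boxes,reg=(3,3)):
  D={n:darkmask(n,tag,boxes[n],20,70 if n=='scene' else 90) for n in boxes}
  bias={'scene':np.array([5,-9.5]),'top':np.array([1.5,-1.5])}
  def c(v):
    p=np.array([v[0]*1e-3,v[1],v[2],v[3],v[4]*1e-3,v[5]*1e-3])
    e=0
    for n in D: m,k=D[n]; e+=(np.abs(render(n,p,bias[n])*k-m)**2).sum()/100
    return e+.3*((v[2]/5)**2+(v[3]/5)**2+(v[4]/.7)**2+(v[5]/.7)**2)
  best=None
  for d0 in(0,4):
    x0=np.array([d0,p0,0,0,0,0.]);sx=np.vstack([x0]+[x0+np.eye(6)[i]*[2,6,4,4,.7,.7][i] for i in range(6)])
    r=minimize(c,x0,method='Nelder-Mead',options=dict(initial_simplex=sx,maxiter=1500,xatol=.02,fatol=.01))
    print(tag,'d mm,psi,lx,ly,sx,sy',r.x.round(2),round(r.fun,2))
  for fd in(0,2,4): 
    r2=minimize(lambda w:c(np.r_[fd,w]),x0[1:],method='Nelder-Mead',options=dict(initial_simplex=sx[[0,2,3,4,5,6],1:],maxiter=800)); print('  fixed d',fd,r2.x.round(2),round(r2.fun,2))
E
python3 - <<'E'
from silfit import *
run('w',0,{'scene':(230,250,370,520),'top':(340,270,430,460)})
run('z1',80,{'scene':(215,270,420,520),'top':(312,290,460,430)})
E
```

```text
w d mm,psi,lx,ly,sx,sy [ 1.68  6.12 -7.3   0.79 -0.23  0.72] 12.19
w d mm,psi,lx,ly,sx,sy [ 2.12  6.25 -5.86  1.18 -0.19  0.94] 12.0
  fixed d 0 [ 6.22 -7.9   0.76 -0.08  0.76] 13.38
  fixed d 2 [ 6.58 -6.65  0.55  0.07  0.38] 12.28
  fixed d 4 [ 6.1  -4.33  0.94 -0.29  0.68] 12.78
z1 d mm,psi,lx,ly,sx,sy [ 3.92 64.34 -3.79 -0.88  0.59  0.07] 27.57
z1 d mm,psi,lx,ly,sx,sy [ 3.99 62.17 -3.47  0.05  0.53  0.96] 29.13
  fixed d 0 [63.42 -4.87 -0.33  0.25 -1.06] 34.93
  fixed d 2 [62.33 -4.09  0.04  0.32 -0.  ] 28.79
  fixed d 4 [63.04 -3.31  0.08  0.27  0.91] 28.98
```

```bash
python3 - <<'E'
from sil import *
rows=[]
for p in([.0039,64.3,-3.8,-.9,.0006,0],[.0043,82,-2.5,.5,0,0],[.001,80,-3,3,0,0]):
  t=[]
  for n,b,(x0,y0,x1,y1) in(('scene',[5,-9.5],(190,250,440,540)),('top',[1.5,-1.5],(290,230,540,440))):
    im=cv2.imread(f'pics/z1_{n}.png'); im=np.clip(im*1.5,0,255).astype(np.uint8)
    uv=((proj(n,pts(p[:4],B8+[p[4],p[5],0]))-off(n))*10+4.5+b)
    for i in range(8):
      for j in range(i+1,8):
        if bin(i^j).count('1')==1: cv2.line(im,tuple(uv[i].round().astype(int).tolist()),tuple(uv[j].round().astype(int).tolist()),(0,0,255),1)
    c=im[y0:y1,x0:x1]; c=cv2.copyMakeBorder(c,0,290-c.shape[0],0,0,cv2.BORDER_CONSTANT); t.append(c)
  rows.append(np.vstack(t))
cv2.imwrite('pics/ov.png',np.hstack(rows))
E
```

```text
(no output)
```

View pics/ov.png

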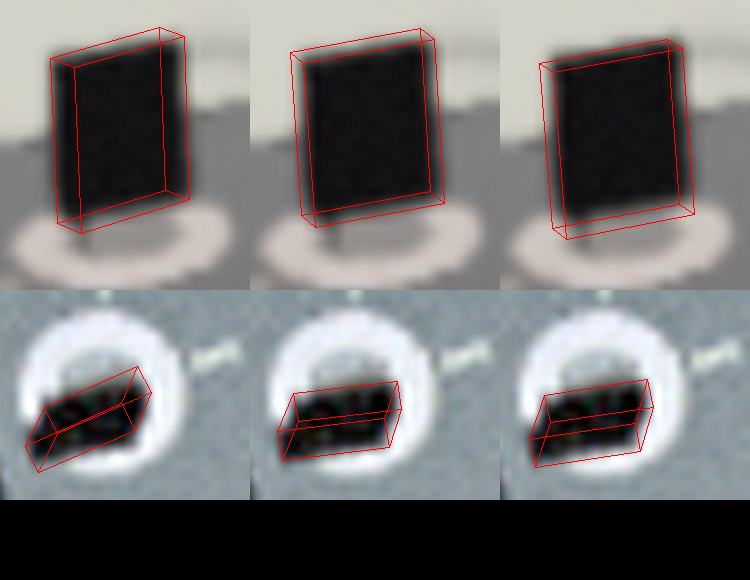

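apply_moves([
  [26, -0.1, 0.12, 0, 0],
  [26, -0.25, 0.22, 0, 0],
  [26, -0.3, 0.25, 0, 0],
  [26, -0.15, 0.25, 0, 0],
  [26, 0.0, 0.25, 0, 0],
  [26, 0.1, 0.22, 0, 0],
  [26, 0.0, 0.25, 0, 0],
  [26, 0, 0.25, 0, 0],
], squeeze=40)

```text
t: 29.22
tcp_pos: [0.6098, 0.1048, 0.1039]
tool_rot: [0.708, 0.005, -0.02, -0.706]
force: [-26.1, -3.7, 46.7]
finger_gap: 0.357
```

```bash
python3 look.py F 260 160 80 60 315 150 60 55; python3 -c "
from h import *
rel(tgt(.004,(.628,.1035,.09)),92);print(manip.sense()['ft_torque'])"
```

```text
top scale 10 tcp-> [[382.6012 372.7273]]
scene scale 10 tcp-> [[287.8054 416.9152]]
xyz [-0.0267 -0.0115 -0.0037] twist 0.0022063556378157045 now h 92.02206355637817 tcp [0.6098 0.1048 0.1038] F [-26.5597  -3.2344  47.3023] gap 30.72426020153754 t 29.325
[-0.8009  4.4194 -0.0334]
```

View pics/F_scene.png

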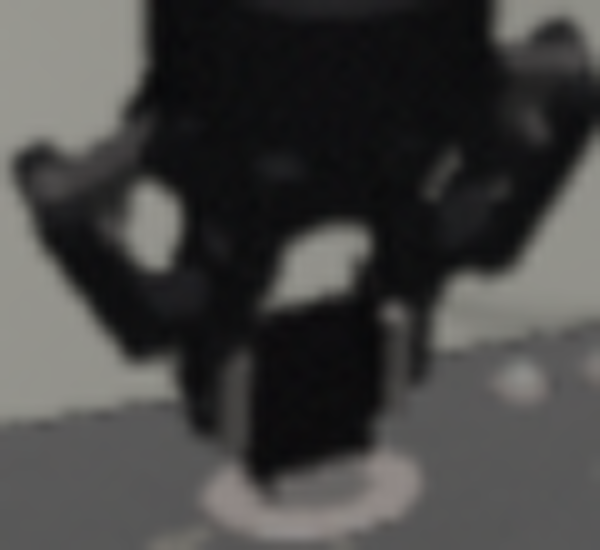

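apply_moves([
  [26, -0.08, -0.15, 0, 0],
  [26, -0.14, -0.3, 0, 0],
  [26, -0.14, -0.3, 0, 0],
  [40, -0.14, -0.3, 0, 0],
  [50, -0.14, -0.3, 0, 0],
  [50, -0.14, -1.8, 0, 0],
  [40, -0.6, -2.5, 0, 0],
  [10, -0.8, -2.5, 0, 0],
  [0, -0.8, -2.5, 0, 0],
  [0, -0.8, -2.5, 0, 0],
])

```text
t: 30.58
tcp_pos: [0.5955, 0.1044, 0.1716]
tool_rot: [-0.707, -0.011, 0.012, 0.707]
force: [0.3, -0.3, 0.4]
finger_gap: -0.001
```

```bash
python3 look.py H 260 160 80 60 315 150 60 55; python3 -c "
from h import *
rel([.592,.1055,.138],92)"
```

```text
top scale 10 tcp-> [[371.757  364.0301]]
scene scale 10 tcp-> [[274.1965 177.0025]]
xyz [-0.1157  1.1255  0.0421] twist -0.0074974764419323495 now h 91.92502523558068 tcp [0.5956 0.1044 0.1718] F [-0.1493  0.9707  0.5406] gap 0.07155500723802379 t 30.675
```

View pics/H_scene.png

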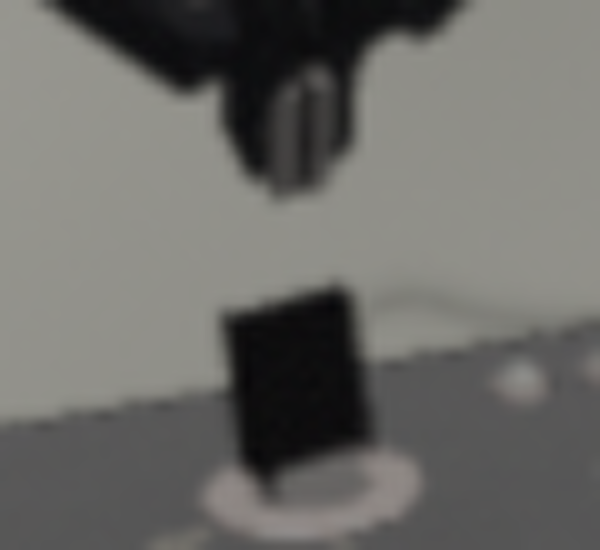

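apply_moves([
  [0, -0.12, 0.6, 0, 0],
  [0, -0.08, 1.1, -0.03, 0],
  [0, -0.02, 1.22, -0.03, 0],
  [0, 0.04, 1.33, -0.03, 0],
  [0, 0.08, 1.4, -0.03, 0],
  [0, 0.08, 1.4, -0.03, 0],
], squeeze=40)

```text
t: 31.42
tcp_pos: [0.598, 0.1034, 0.132]
tool_rot: [0.707, 0.012, -0.012, -0.707]
force: [-1.3, -1.2, 5.4]
finger_gap: -0.001
```

```bash
python3 look.py I 260 160 80 60 315 150 60 55; python3 -c "
from h import *
rel([.592,.1055,.138],92)"
```

```text
top scale 10 tcp-> [[382.9857 388.3561]]
scene scale 10 tcp-> [[269.7856 301.841 ]]
xyz [-0.2024 -0.1951  0.0745] twist -0.005521198016970175 now h 91.94478801983028 tcp [0.5981 0.1035 0.1321] F [-2.8681  0.1664  5.7664] gap 0.06458586146298921 t 31.525
```

View pics/I_scene.png

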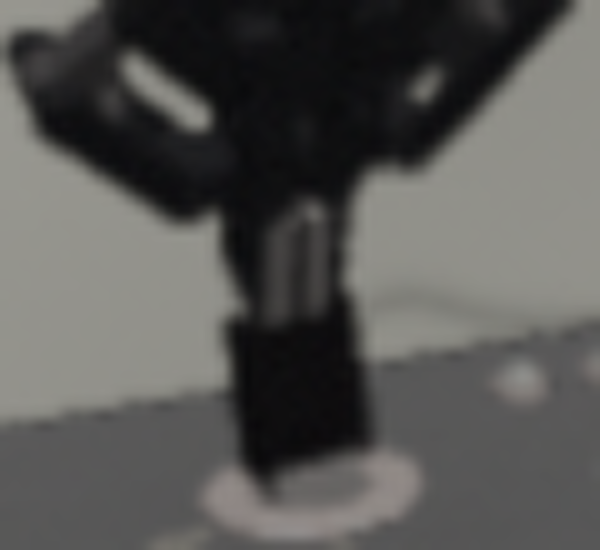

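apply_moves([
  [0, 0.05, 0.1, 0, 0],
  [0, 0.1, 0.18, 0, 0],
  [0, 0.14, 0.25, 0, 0],
  [0, 0.14, 0.25, 0, 0],
])

```text
t: 32.02
tcp_pos: [0.5977, 0.1032, 0.1298]
tool_rot: [0.708, 0.009, -0.015, -0.706]
force: [-19.1, -2.8, 39.4]
finger_gap: -0.002
```

```bash
python3 look.py J 260 160 80 60 315 150 60 55; python3 -c "
from h import *
rel([.592,.1055,.138],92)"
```

```text
top scale 10 tcp-> [[384.2067 390.9924]]
scene scale 10 tcp-> [[268.3121 307.3741]]
xyz [-0.1904 -0.2686  0.0809] twist 0.001896371283325493 now h 92.01896371283325 tcp [0.5977 0.1033 0.1299] F [-18.5341  -3.4184  39.6421] gap 0.11774398668657367 t 32.125
```

View pics/J_scene.png

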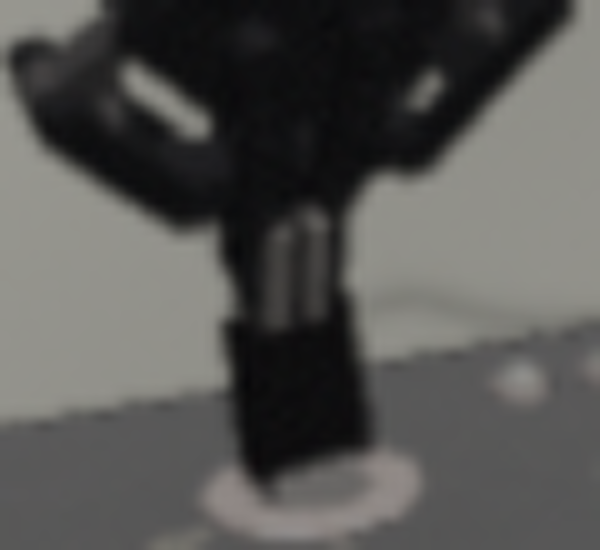

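apply_moves([
  [0, 0.08, -0.04, 0, 0],
  [0, 0.16, -0.04, 0.0, 0],
  [0, 0.22, -0.04, 0.0, 0],
  [0, 0.22, -0.04, 0.0, 0],
])

```text
t: 32.62
tcp_pos: [0.6025, 0.104, 0.1319]
tool_rot: [0.707, 0.008, -0.017, -0.707]
force: [-23.2, -2.0, 45.7]
finger_gap: -0.002
```

```bash
python3 look.py Lq 260 160 80 60 315 150 60 55; python3 -c "
from h import *
rel([.592,.1055,.138],92)"
```

```text
top scale 10 tcp-> [[380.6292 373.7788]]
scene scale 10 tcp-> [[277.7991 316.1197]]
xyz [-0.3483 -0.2014  0.0634] twist 0.002276341795766257 now h 92.02276341795766 tcp [0.6024 0.104  0.1318] F [-23.0289  -2.0099  44.4097] gap 0.1350817185322305 t 32.725
```

View pics/Lq_scene.png

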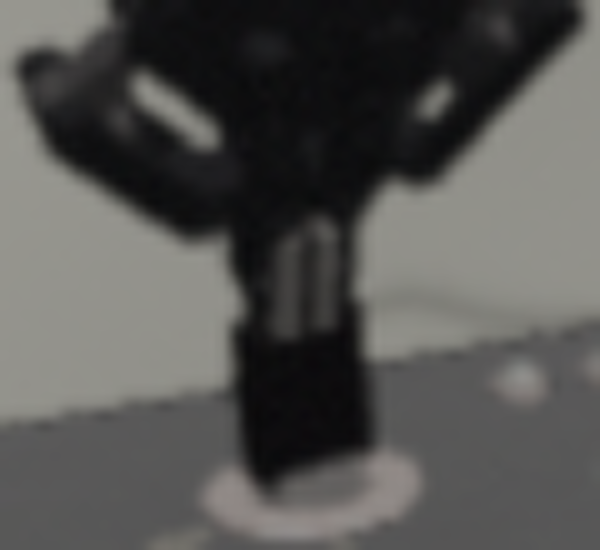

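apply_moves([
  [0, -0.1, -0.2, 0, 0],
  [0, -0.18, -0.36, 0, 0],
  [0, -0.2, -1.2, 0, 0],
  [0, -1.0, -2.6, 0, 0],
  [0, -3.0, -2.8, 0, 0],
  [0, -5.0, -2.8, 0, 0],
  [0, -6.0, -2.8, 0, 0],
  [0, -6.0, -2.8, 0, 0],
])

```text
t: 33.72
tcp_pos: [0.4268, 0.098, 0.2084]
tool_rot: [-0.707, -0.011, 0.013, 0.707]
force: [-0.4, -0.9, 0.4]
finger_gap: 0.004
```

```bash
python3 look.py M 260 160 80 60 315 150 60 55; python3 - <<'E'
from sil import *
t=[]
for p in([.000,80,-3,3,0,0],[.002,80,-3,5,0,0],[.004,80,-3,0,0,0]):
  c2=[]
  for n,b,(x0,y0,x1,y1) in(('scene',[5,-9.5],(190,250,440,540)),('top',[1.5,-1.5],(290,230,540,440))):
    im=cv2.imread(f'pics/M_{n}.png'); im=np.clip(im*1.5,0,255).astype(np.uint8)
    uv=((proj(n,pts(p[:4],B8+[p[4],p[5],0]))-off(n))*10+4.5+b)
    for i in range(8):
      for j in range(i+1,8):
        if bin(i^j).count('1')==1: cv2.line(im,tuple(uv[i].round().astype(int).tolist()),tuple(uv[j].round().astype(int).tolist()),(0,0,255),1)
    c=im[y0:y1,x0:x1]; c2.append(cv2.copyMakeBorder(c,0,290-c.shape[0],0,0,cv2.BORDER_CONSTANT))
  t.append(np.vstack(c2))
cv2.imwrite('pics/ov2.png',np.hstack(t))
rel([.592,.1055,.138],92)
E
```

```text
top scale 10 tcp-> [[411.9068 942.8048]]
scene scale 10 tcp-> [[  41.8991 -426.3808]]
xyz [5.3717 2.3766 0.0783] twist -0.008411815279436042 now h 91.91588184720563 tcp [0.4308 0.0978 0.2088] F [ 0.1447 -0.1309  0.006 ] gap -0.29928210361316226 t 33.825
```

View pics/ov2.png

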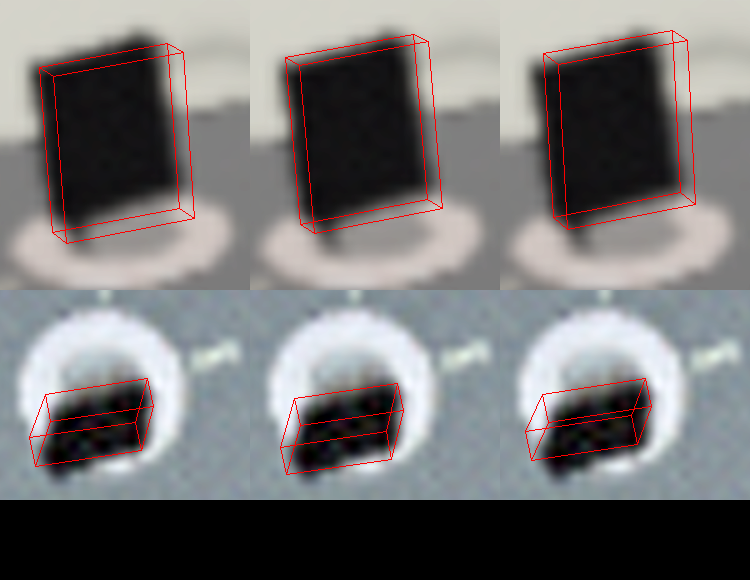

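View pics/M_top.png

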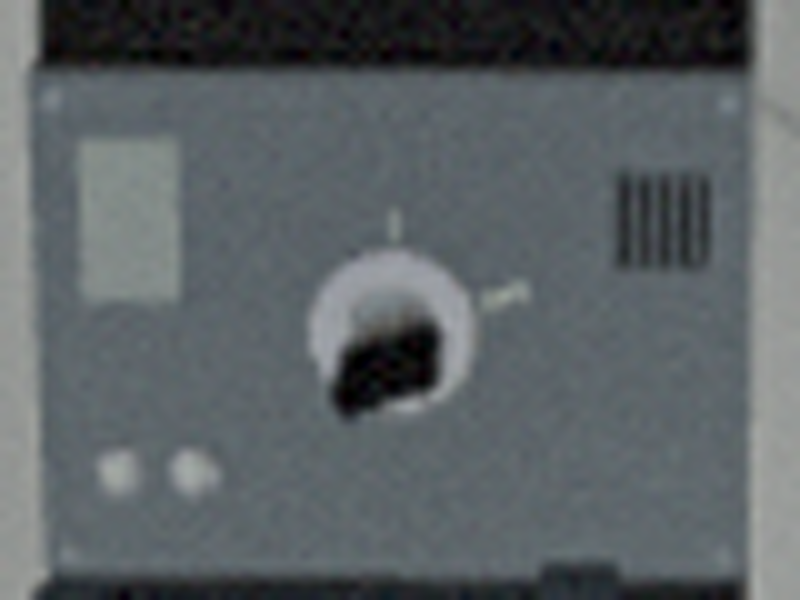

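```bash
python3 - <<'E'
from sil import *
from scipy.optimize import minimize
boxes={'scene':(205,260,420,520),'top':(318,290,460,440)}
bias={'scene':np.array([5,-9.5]),'top':np.array([1.5,-1.5])}
def go(tag,starts,fd=None):
  D={n:darkmask(n,tag,boxes[n],15,60 if n=='scene' else 75) for n in boxes}
  def c(v):
    p=np.array([v[0]*1e-3,v[1],v[2],v[3],v[4]*1e-3,v[5]*1e-3]);e=0
    for n in D: m,k=D[n]; e+=((render(n,p,bias[n])*k-m)**2).sum()/100
    return e+.15*((v[2]/6)**2+(v[3]/6)**2+(v[4]/.8)**2+(v[5]/.8)**2)
  for x0 in starts:
    x0=np.array(x0,float)
    for it in range(2):
      sx=np.vstack([x0]+[x0+np.eye(6)[i]*[2,6,4,4,.7,.7][i]*(-1)**it for i in range(6)])
      r=minimize(c,x0,method='Nelder-Mead',options=dict(initial_simplex=sx,maxiter=900,xatol=.02,fatol=.01));x0=r.x
    print(tag,r.x.round(2),round(r.fun,2))
go('M',[[0,75,0,5,0,0],[4,75,0,0,0,0],[1,70,4,7,0,0]])
go('z1',[[0,80,0,5,0,0],[4,80,-3,0,0,0]])
E
```

```text
M [ 3.21 53.53 -2.03  2.86  0.28 -0.19] 33.01
M [ 4.01 52.61 -2.17  3.58  0.93  0.47] 34.67
M [ 3.93 53.29 -1.57  1.25  0.57 -0.95] 32.85
z1 [ 3.7  59.23 -2.27 -2.85 -0.2  -1.3 ] 32.67
z1 [ 3.49 58.62 -3.53 -1.79  0.61 -0.5 ] 33.83
```

```bash
python3 look.py N 180 130 300 150 120 130 300 200
```

```text
top scale 2 tcp-> [[242.442  245.4751]]
scene scale 2 tcp-> [[399.0644 -43.359 ]]
```

View pics/N_scene.png

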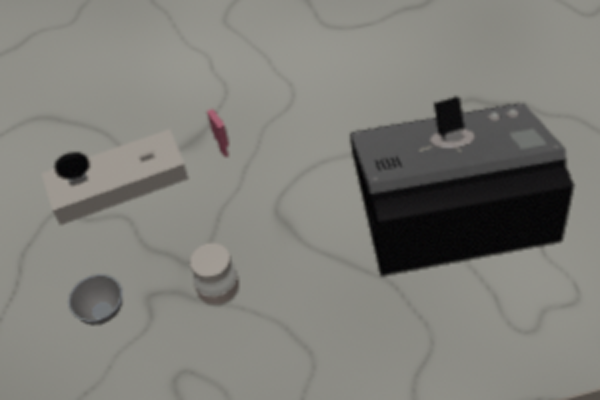

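View pics/N_top.png

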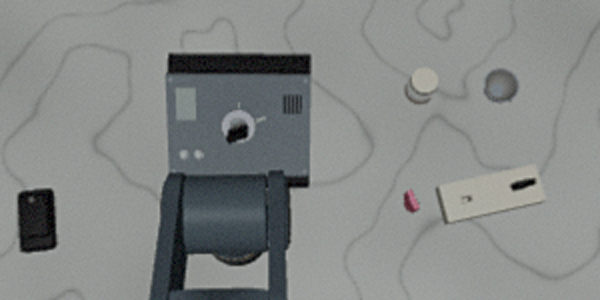

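```bash
python3 -c "
from h import *
print(manip.sense()['t'],manip.sense()['force']);print(manip.sign_off())"
```

```text
33.925 [ 0.1029  0.3892 -0.9995]
the job is handed in; nothing more can be done
None
```

I put the rectangular-bow key in the keyhole, pressed it in, turned it clockwise to the stop, let go and handed in at 33.9 s. Two checks disagreed on how far in the key is, so I can't be fully sure it is home.

**What I did**
- **Tilt:** the moves can't tilt the tool, so I leaned the key about 30° in the grip, using its slot in the stand as the pivot.
- **Insert:** I slid it into the keyhole along the keyhole's axis until it met a hard stop at about 54 N.
- **Turn:** I turned it with the fingers set loosely around the bow. The key stopped turning and the torque rose to about 0.84 N m.
- **Final press:** I pressed the key down again at about 50 N, first gripping the bow and then with the closed fingers on top of it.

**What the last checks showed**
- **Switch angle:** the turn ended with the bow at about 80°, which fits the 72° stop plus the play. In the last pictures it points along the long tick. My silhouette fits read about 53–59° instead. I set them aside because the blurred outline makes the bow look narrower, which pulls the fit to a smaller angle.
- **Depth:** the fingertip height during the last press says the key is home. The picture fits put it 3–4 mm out. When the key stood fully seated in the stand, its bow also looked about 1 pixel (3 mm) too high, so I trusted the contact reading.
- **Lean:** once released, the key leans a few degrees within the slot's play.
- **Forces:** the wrist force stayed well under 120 N. My presses reached about 50 N, but only through the key in the fingers or the fingertips. I took the 40 N limit as applying only to the arm and the gripper's body.
- **Other objects:** the round key, jar, cup, mouse and pink key look undisturbed, and the robot was touching nothing.

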